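# Putting the medicines away on the bedside desk

## Robot

A 6-joint arm with a two-finger parallel gripper is mounted at the origin on the work surface. World frame = base frame: x ahead of the robot, y to its left, z up, the work surface at z = 0. Lengths are in m, angles in rad, forces in N, time in s.
With the tool pointing down it reaches from about 0.375 to 0.75 m from the base axis. Payload 9 kg.
Tool frame: the origin (TCP) lies midway between the tips of the shut fingers; the grasp point (between the pads) lies 19 mm behind it; x points along the fingers, z is the direction in which the jaws open and shut, and the axes are right-handed (so a half turn about x gives the same grasp; the last joint's range is limited). The gripper opens to 85 mm and grips with 20 to 120 N. Pads are 22 mm wide; open, the fingers measure 114 mm over their backs; the gripper's body (76 mm by 85 mm) begins 54 mm behind the grasp point. The pads swing forward as they close: fully open they stand 13 mm farther back than shut.
Start: joints at [1.061, 0.104, 0.097, 1.564, 0, 1.353], TCP at [0.173, 0.575, 0.231] pointing down, gripper open.
Joint ranges: [-2.99, 2.99], [-0.84, 1.86], [-1.1, 1.16], [-1.84, 2.11], [-1.51, 1.56], [-3.14, 3.14]. Speed limits (rad/s): [2.22, 2.22, 2.57, 3.14, 3.14, 3.14].

## Interface

Orientations are given as a 3x3 rotation matrix whose columns are the frame's x, y, z axes.
In Python, from workcell import bot gives the robot as it stands. The module is installed in compiled form; this text tells all that it offers.
- The arm moves only by the shell command python3 -m creep 'ROWS' [OPENING] [FORCE]. ROWS is JSON, a list of rows, each an object of numbers: "x", "y", "z": the shift along the tool's x, y, z in mm; "ax", "ay", "az": the turn, a rotation vector about the tool's x, y, z in rad. In form: [{"x": .., "y": .., "z": .., "ax": .., "ay": .., "az": ..}, ...]. A call has 1 to 10 rows; each row is the pose to reach, as a shift and turn from the pose measured when the call began, along the tool's axes at that moment; what a row does not reach only later rows make up. A row lasts 1/12 s, in which the tool goes at most 41.7 mm and 7.16 degrees, less where a joint would pass 70% of its speed; a pose out of reach is approached as far as the arm can. A call with a gripper value outside its range is refused whole. OPENING is the opening, from -1 (shut) to 1 (fully open), set as the call begins (- or left out, the last holds). The fingers move at their own pace and stop on an object; FORCE is the grip in N (left out, the last holds). Time passes only in rows, so rows that repeat a pose let the fingers close. It gives the time, the measured TCP pose, the force and the opening at its end, in the units of the state.
- bot.sense(): the state, without advancing time (a new reading comes with each control period).
- bot.snapshot(name): name is "scene" or "side" or "wrist"; returns the picture (400x640x3 uint8, red, green, blue); there is no depth.
- bot.get_calibration(name): a dict with "fov_y" (degrees; the focal length in pixels is half the picture's height over the tangent of half this angle, whatever the lens; pixels are square), "cx", "cy" (the principal point, pixels), "T" (4x4, takes a point from camera to world coordinates); the wrist camera has in their place "mount" (4x4, takes a point from camera to tool coordinates, whose origin is the TCP and whose axes are the tool frame's). Camera axes: x right, y down, z forward; pixel columns grow to the right and rows downward; lengths in m; the calibration is good to about 2 mm. The wrist camera is an equidistant fisheye: a pixel r from the principal point sees the ray r / f radians off the axis. A picture is of the moment at which its call begins: read the wrist's pose just before it. get_calibration takes no time and is no camera call.
- bot.finish_job(): hands the job in, once; it reports no verdict.
The state is a dict: "time_s": time; "qpos": joint angles; "qvel": joint speeds; "joint_efforts": joint torques, N m; "position": TCP position; "eef_rot": TCP orientation; "wrist_force": force on the tool from outside, world axes, zero at the start; "wrist_torque": the same for the moment, N m; "opening": opening from 0.0 (shut) to 1.0 (fully open).
Only numpy, scipy, OpenCV 4.12 (cv2) and the standard library are available. Lean on these libraries where they do the work, as an engineer would, in place of code of your own. Each camera call takes 0.05 s, during which the arm holds its last target.

## Task

Put the medicines standing about on the desk away in their bamboo trays: stand each tablet bottle upright in the compartment of its size in the bottle caddy, stand the two cartons upright on their long edge in the carton rack, one to a bay, and lay the weekly pill box, lids up, in the long low tray. Leave the drinking glass standing where it is.

Things in the scene. Friction and masses are not known exactly. Their poses are not given: they have to be found in the camera images.
- large_bottle: Large tablet bottle: amber, paper label, white ribbed screw cap, loose, standing upright. Body 58 mm across up to 64 mm high, cap 54 mm across above 68 mm, 88 mm high in all, about 0.14 kg. Origin: centre of its underside; z up along its axis.
- small_bottle: Small tablet bottle of the same make: amber, paper label, white cap, loose, standing upright. Body 32 mm across up to 47 mm high, cap 28 mm across from 51 mm up, 66 mm high in all, about 35 g. Origin: centre of its underside; z up along its axis.
- tall_carton: White medicine carton with grey bands, loose, standing on its long edge: 80 mm long (its x), 26 mm thick (its y), 60 mm high (z up), about 35 g. Origin: centre of its underside. It may go in either bay of the carton rack.
- short_carton: White medicine carton with grey bands, loose, standing on its long edge: 70 mm long (its x), 30 mm thick (its y), 52 mm high (z up), about 30 g. Origin: centre of its underside. It may go in either bay of the carton rack.
- pill_box: White weekly pill box, a bar with a row of seven lids on top, loose, lying lids up: 140 mm long (its x), 36 mm wide (its y; small lid tabs stand 3 mm proud of the -y side for the eye only), 30 mm high (z up), about 0.1 kg. Origin: centre of its underside.
- bottle_caddy: Fixed bamboo caddy: 145 mm along its y, 90 mm along its x, walls 28 mm high, 5 mm thick, floor 4 mm thick. Origin: centre of its underside; z up. Large compartment (80 x 80 mm inside) centred at y = -27.5 mm, for the large bottle; small one (50 mm in y, 80 mm in x) centred at y = +42.5 mm, for the small bottle; both at x = 0. A gripper opened wide along y would hit the neighbour.
- carton_rack: Fixed long narrow bamboo rack with two equal bays end to end: 215 mm long (its y), 54 mm deep (its x), walls 25 mm high and 5 mm thick, floor 4 mm thick. Origin: centre of its underside; z up. Each bay is 100 mm (y) by 44 mm (x) inside, centred at y = -52.5 and +52.5 mm, x = 0. A carton stands in a bay with its length along the rack's y.
- long_tray: Low bamboo tray with one undivided compartment, fixed: 178 mm long (its y), 72 mm wide (its x), walls 14 mm high and 5 mm thick, floor 4 mm thick, inside 168 x 62 mm. Origin: centre of its underside; z up. The pill box lies in it with its length along the tray's y.
- tumbler: Empty drinking glass standing upright among the medicines, loose, about 68 mm across the rim and 85 mm high, 0.25 kg. Not to be moved. Origin: centre of its underside.
There are look-alikes about, which are no part of the job. What is shaped like the pill_box but red is not meant.

How it is judged:
At the end, for the whole second after the job is handed in: Each tablet bottle stands in the caddy compartment of its size, one carton stands in each rack bay, the pill box lies lids up in the long tray: all inside (centres 12 to 27 mm from the middle, as the walls allow), within 5 mm of the floor and 0.12 rad of upright, at rest (x of large_bottle in the frame of bottle_caddy between -0.014 and 0.014 m and y of large_bottle in the frame of bottle_caddy between -0.0415 and -0.0135 m and z of large_bottle in the frame of bottle_caddy between 0 and 0.009 m and angle between each of large_bottle, small_bottle, pill_box's own z axis and vertical below 0.12 rad and x of small_bottle in the frame of bottle_caddy between -0.027 and 0.027 m and y of small_bottle in the frame of bottle_caddy between 0.0305 and 0.0545 m and z of small_bottle in the frame of bottle_caddy between 0 and 0.009 m and (((x of tall_carton in the frame of carton_rack between -0.014 and 0.014 m and y of tall_carton in the frame of carton_rack between -0.0745 and -0.0305 m and z of tall_carton in the frame of carton_rack between 0 and 0.009 m and angle between tall_carton's own z axis and vertical below 0.12 rad) and (x of short_carton in the frame of carton_rack between -0.014 and 0.014 m and y of short_carton in the frame of carton_rack between 0.0305 and 0.0745 m and z of short_carton in the frame of carton_rack between 0 and 0.009 m and angle between short_carton's own z axis and vertical below 0.12 rad)) or ((x of tall_carton in the frame of carton_rack between -0.014 and 0.014 m and y of tall_carton in the frame of carton_rack between 0.0305 and 0.0745 m and z of tall_carton in the frame of carton_rack between 0 and 0.009 m and angle between tall_carton's own z axis and vertical below 0.12 rad) and (x of short_carton in the frame of carton_rack between -0.014 and 0.014 m and y of short_carton in the frame of carton_rack between -0.0745 and -0.0305 m and z of short_carton in the frame of carton_rack between 0 and 0.009 m and angle between short_carton's own z axis and vertical below 0.12 rad))) and x of pill_box in the frame of long_tray between -0.016 and 0.016 m and y of pill_box in the frame of long_tray between -0.018 and 0.018 m and z of pill_box in the frame of long_tray between 0 and 0.009 m and linear speed of each of large_bottle, small_bottle, tall_carton, short_carton, pill_box below 0.02 m/s and angular speed of each of large_bottle, small_bottle, tall_carton, short_carton, pill_box below 0.2 rad/s); the robot touches nothing.
It fails at once if the drinking glass is pushed more than 30 mm or tipped over (distance of tumbler from where it was at the start of the episode above 0.03 m or angle between tumbler's own z axis and vertical above 0.35 rad).
It also fails if it takes over 115 s, if anything falls off the work surface, if the arm or the gripper's body presses on something with over 40 N, if the wrist force passes 120 N, or if a joint passes its speed limit or range.

## Working session

There is one attempt and no reset: what is moved stays moved. The work goes in short steps, Python scripts to look and compute and a shell command to move; the robot and the scene stay as the last step left them, time stands still between calls to the robot, and variables do not carry over. Pictures are saved under pics/ and viewed, and the job is handed in when it is done.

```bash
mkdir -p pics; python3 - <<'E'
from workcell import bot
import cv2, json
s=bot.sense(); print({k:s[k] for k in ('time_s','position','eef_rot','opening','wrist_force')})
for n in ("scene","side","wrist"):
    im=bot.snapshot(n); cv2.imwrite(f"pics/{n}0.png",im[:,:,::-1])
    print(n,bot.get_calibration(n))
E
```

```text
{'time_s': 0.0, 'position': array([0.17240711, 0.57433736, 0.23049219]), 'eef_rot': array([[-7.04213821e-04, -9.57731210e-01,  2.87663751e-01],
       [-1.19838915e-03,  2.87664424e-01,  9.57730517e-01],
       [-9.99999034e-01,  3.29713947e-04, -1.35031196e-03]]), 'opening': 0.9993230040627955, 'wrist_force': array([-0.16132156,  0.03961268, -0.31264298])}
scene {'fov_y': 48.14773936922029, 'cx': 313.5486000880967, 'cy': 210.26318092651113, 'T': array([[ 0.74266668,  0.58693034, -0.32242671,  0.77685092],
       [ 0.66955718, -0.64232693,  0.37297359, -0.40514833],
       [ 0.01180616, -0.49287818, -0.87001823,  0.94543694],
       [ 0.        ,  0.        ,  0.        ,  1.        ]])}
side {'fov_y': 54.8262344048023, 'cx': 319.7915019518739, 'cy': 194.6261424798079, 'T': array([[-0.99127618, -0.09052004,  0.09580008,  0.33762761],
       [-0.13073586,  0.76752384, -0.62754704,  0.55580163],
       [-0.01672326, -0.63459694, -0.77266232,  0.72179369],
       [ 0.        ,  0.        ,  0.        ,  1.        ]])}
wrist {'fov_y': 65.70646984690485, 'cx': 324.5939128016995, 'cy': 199.005984927609, 'mount': array([[ 1.63308473e-04, -3.18181568e-01,  9.48029780e-01,
        -1.43333753e-01],
       [ 1.41093242e-04, -9.48029776e-01, -3.18181591e-01,
         8.24397954e-02],
       [ 9.99999977e-01,  1.85722345e-04, -1.09928026e-04,
        -4.97613442e-04],
       [ 0.00000000e+00,  0.00000000e+00,  0.00000000e+00,
         1.00000000e+00]])}
```

View pics/scene0.png

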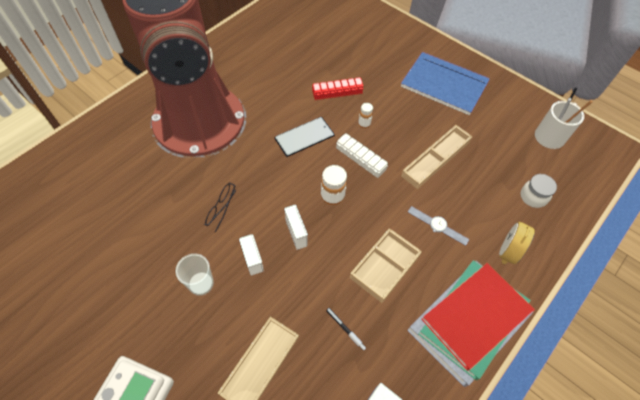

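View pics/side0.png

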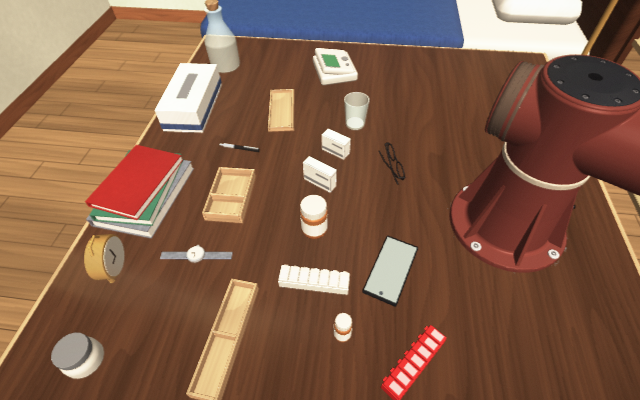

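View pics/wrist0.png

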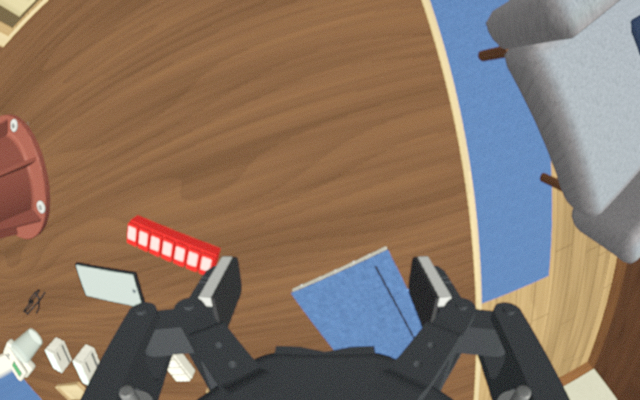

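```bash
python3 - <<'E'
import cv2
a=cv2.imread("pics/scene0.png"); b=cv2.imread("pics/side0.png")
def c(im,x0,y0,x1,y1,k,n): cv2.imwrite("pics/"+n,cv2.resize(im[y0:y1,x0:x1],None,fx=k,fy=k,interpolation=cv2.INTER_CUBIC))
c(a,170,170,370,320,4,"c1.png"); c(a,300,60,500,210,4,"c2.png"); c(a,200,220,440,400,3.3,"c3.png")
c(b,180,70,380,220,4,"c4.png"); c(b,180,180,450,400,2.7,"c5.png")
E
```

```text
(no output)
```

View pics/c1.png

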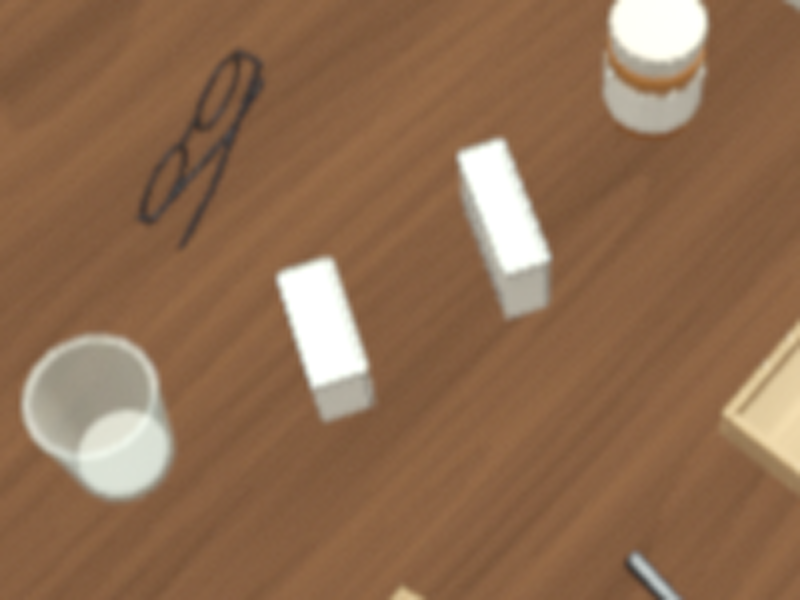

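View pics/c2.png

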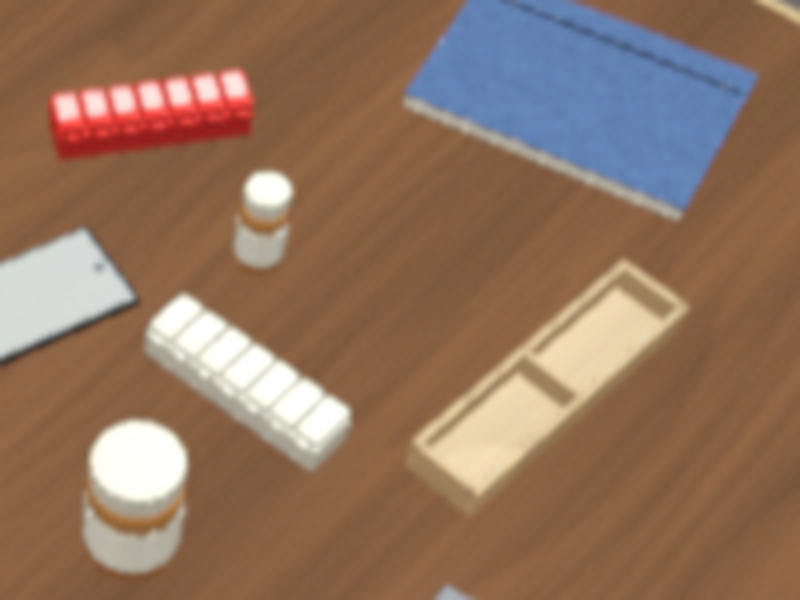

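View pics/c3.png

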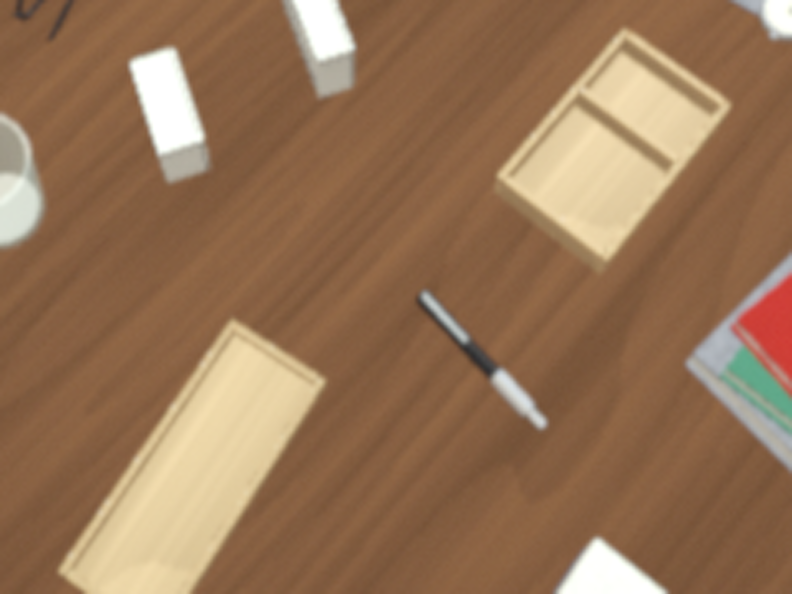

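View pics/c4.png

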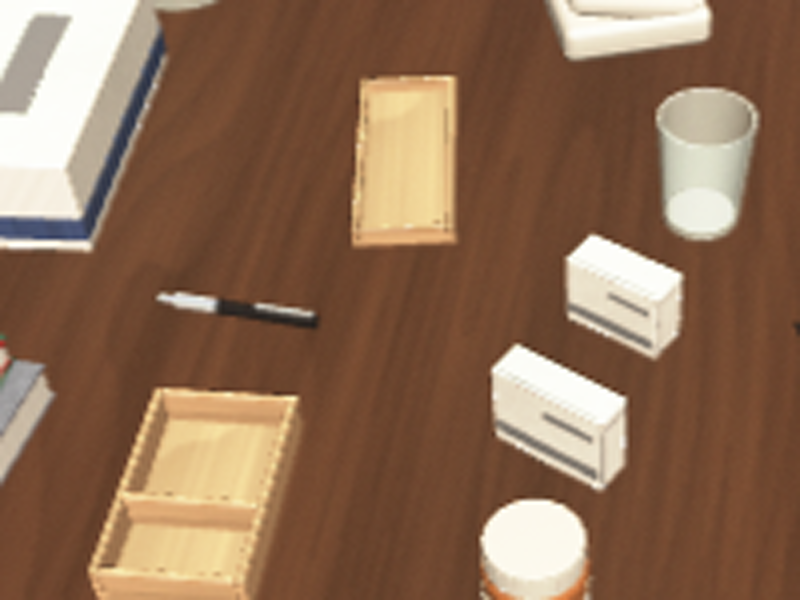

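View pics/c5.png

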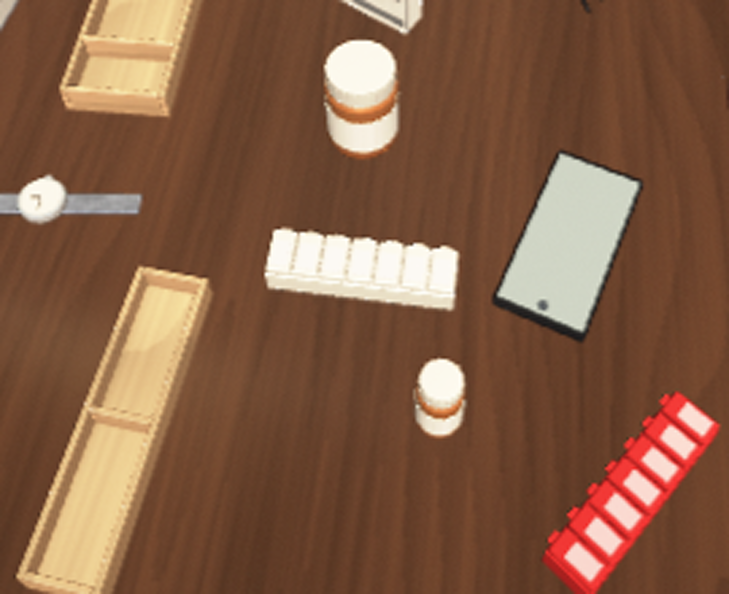

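```bash
cat > h.py <<'E'
import numpy as np
from workcell import bot
from scipy.optimize import least_squares
def cam(n):
    c=bot.get_calibration(n); f=200/np.tan(np.radians(c['fov_y']/2)); return f,c['cx'],c['cy'],c['T']
CAM={n:cam(n) for n in('scene','side')}
def proj(n,P):
    f,cx,cy,T=CAM[n]; p=(np.atleast_2d(P)-T[:3,3])@T[:3,:3]
    return np.c_[f*p[:,0]/p[:,2]+cx,f*p[:,1]/p[:,2]+cy]
def ray(n,u,v,z):
    f,cx,cy,T=CAM[n]; d=T[:3,:3]@np.array([(u-cx)/f,(v-cy)/f,1]); o=T[:3,3]
    return (o+d*(z-o[2])/d[2])[:2]
def uc(p,k,off): return (np.array(p,float)+.5)/k-.5+np.array(off)
def fitbox(obs,L,W,H,yaw0,z0=0):
    # obs: list of (cam, corner (sx,sy,top), pixel)
    def pts(q):
        c,s=np.cos(q[2]),np.sin(q[2]);R=np.array([[c,-s],[s,c]])
        return R,q[:2]
    def res(q):
        R,t=pts(q);r=[]
        for n,(sx,sy,tp),p in obs:
            xy=R@np.array([sx*L/2,sy*W/2])+t
            r.append(proj(n,[*xy,z0+H*tp])[0]-p)
        return np.concatenate(r)
    x0=np.mean([ray(n,*p,H*c[2]) for n,c,p in obs],axis=0)
    s=least_squares(res,[*x0,yaw0],loss='soft_l1')
    return s.x,res(s.x).reshape(-1,2)
E
cat > fit.py <<'E'
from h import *
A=('scene',4,(170,170));B=('scene',4,(300,60));C=('scene',3.3,(200,220));D=('side',4,(180,70));F=('side',2.7,(180,180))
def xy(g,p,z): return ray(g[0],*uc(p,g[1],g[2]),z)
print('large',xy(B,(139,465),.088),xy(F,(361,68),.088))
print('small',xy(B,(269,191),.066),xy(F,(441,381),.066))
print('tumb rim',xy(A,(92,398),.085),xy(D,(706,123),.085),'base',xy(A,(125,452),0))
def quad(name,L,W,H,l):
    # l: (g,pixel,z-top flag) ; assign corners by trying yaw from raw projections
    pts=[(g,p,t,xy(g,p,H*t)) for g,p,t in l]
    P=np.array([q[3] for q in pts]); 
    best=None
    for yaw in np.arange(0,np.pi,np.pi/8):
        c,s=np.cos(yaw),np.sin(yaw); m=(P.max(0)+P.min(0))/2
        Q=(P-m)@np.array([[c,-s],[s,c]])
        obs=[(q[0][0],(np.sign(a[0]),np.sign(a[1]),q[2]),uc(q[1],q[0][1],q[0][2])) for q,a in zip(pts,Q)]
        x,r=fitbox(obs,L,W,H,yaw)
        e=np.abs(r).mean()
        if best is None or e<best[0]: best=(e,x,r)
    print(name,'err',best[0].round(2),'pose',best[1].round(4)); print('   ',best[2].round(1).tolist())
tall=[(A,(459,155),1),(A,(505,140),1),(A,(549,258),1),(A,(507,272),1),(A,(549,303),0),(A,(509,317),0),
 (D,(519,345),1),(D,(626,400),1),(D,(607,422),1),(D,(492,367),1),(D,(604,488),0),(D,(623,464),0),(D,(495,427),0)]
short=[(A,(279,270),1),(A,(330,258),1),(A,(368,370),1),(A,(317,389),1),(A,(373,405),0),(A,(327,420),0),
 (D,(594,235),1),(D,(682,271),1),(D,(658,295),1),(D,(568,257),1),(D,(655,357),0),(D,(680,335),0),(D,(570,310),0)]
quad('tall',.08,.026,.06,tall); quad('tall as short',.07,.03,.052,tall)
quad('short',.07,.03,.052,short); quad('short as tall',.08,.026,.06,short)
quad('caddy',.09,.145,.028,[(C,(625,30),1),(C,(731,104),1),(C,(603,258),1),(C,(498,180),1),(D,(158,390),1),(D,(299,397),1),(D,(92,572),1)])
quad('rack',.054,.215,.025,[(B,(624,260),1),(B,(688,305),1),(B,(470,500),1),(B,(411,453),1),(F,(141,268),1),(F,(211,284),1),(F,(20,577),1)])
quad('tray',.072,.178,.014,[(C,(233,320),1),(C,(326,380),1),(C,(60,570),1),(D,(360,76),1),(D,(457,76),1),(D,(457,237),1),(D,(353,240),1)])
quad('pill',.14,.036,.030,[(B,(185,294),1),(B,(350,410),1),(B,(312,455),1),(B,(148,335),1),(B,(312,470),0),(F,(275,230),1),(F,(458,248),1),(F,(267,287),0),(F,(455,309),0)])
E
python3 fit.py
```

```text
large [0.43354634 0.06240319] [0.42584464 0.06997301]
small [0.34738777 0.29386346] [0.34195565 0.29897819]
tumb rim [ 0.36786011 -0.30640327] [ 0.36285319 -0.29525701] base [ 0.36551524 -0.30529456]
tall err 0.79 pose [ 0.435  -0.0723  2.6592]
    [[-0.4, -1.1], [-1.2, -0.7], [-0.3, -0.9], [-0.9, -0.7], [-0.2, -0.5], [-0.8, -0.6], [-1.3, -1.0], [-0.7, -1.3], [-2.1, 0.0], [-1.0, -0.2], [-1.4, 0.1], [-0.3, -0.6], [-0.5, 1.6]]
tall as short err 1.65 pose [ 0.4356 -0.0734  2.6722]
    [[-0.7, 3.2], [0.1, 3.0], [-0.2, -1.1], [-2.3, -0.3], [-0.1, -2.3], [-2.3, -1.6], [0.6, 1.4], [-2.2, -0.8], [-4.4, 1.5], [0.1, 3.3], [-3.6, -0.7], [-1.7, -2.4], [0.4, 2.7]]
short err 0.85 pose [ 0.4077 -0.1882  2.6561]
    [[-0.6, 0.3], [-0.3, -0.8], [-0.7, -1.4], [-1.4, -1.8], [0.2, -1.1], [-1.2, -0.6], [-1.1, -1.3], [-0.5, -0.1], [-0.9, 0.6], [-1.2, -0.4], [-0.8, -0.3], [-0.9, -1.4], [-1.4, 1.0]]
short as tall err 1.37 pose [ 0.4084 -0.1865  2.6194]
    [[0.5, -4.2], [-0.7, -4.4], [-1.0, -0.5], [-0.2, -1.8], [0.1, 1.2], [0.4, 0.8], [-2.9, -3.7], [0.4, -0.4], [0.4, -0.7], [-2.5, -3.9], [0.4, 0.7], [-0.1, 0.6], [-2.6, -0.1]]
caddy err 1.0 pose [6.4170e-01 1.0000e-04 3.1609e+00]
    [[-0.4, -1.5], [-0.1, -0.4], [0.2, -0.1], [-1.1, -2.7], [-0.9, -1.7], [-0.9, -0.9], [-2.2, -0.9]]
rack err 1.32 pose [ 0.5535  0.3325 -0.0911]
    [[-0.5, -1.2], [-0.2, -0.6], [0.7, -3.1], [-1.0, -4.8], [-0.2, -1.3], [-0.4, -2.0], [-2.4, -0.1]]
tray err 1.16 pose [ 0.5848 -0.3387  0.1715]
    [[-0.4, -1.3], [-0.0, -1.1], [-0.7, -0.7], [-0.4, -0.1], [-1.3, -1.0], [-1.6, -3.3], [-1.4, -3.0]]
pill err 1.08 pose [ 0.4097  0.1996 -0.0103]
    [[-0.9, -1.6], [0.1, -0.7], [0.7, -3.3], [-0.7, -3.9], [-0.9, -0.3], [-1.2, -2.1], [-0.2, -0.6], [-0.4, -0.3], [-1.4, 0.1]]
```

```bash
cat >> h.py <<'E'
_w=bot.get_calibration('wrist'); WF=200/np.tan(np.radians(_w['fov_y']/2)); M=_w['mount']; WC=(_w['cx'],_w['cy'])
def wray(u,v,z,pos,R):
    d=np.array([u-WC[0],v-WC[1]]);r=np.hypot(*d);th=r/WF
    c=np.array([*(d/max(r,1e-9)*np.sin(th)),np.cos(th)])
    o=pos+R@M[:3,3]; w=R@M[:3,:3]@c
    return (o+w*(z-o[2])/w[2])[:2]
def wproj(P,pos,R):
    p=np.array(P)-pos; t=R.T@p; c=M[:3,:3].T@(t-M[:3,3]); th=np.arctan2(np.hypot(c[0],c[1]),c[2]); d=c[:2]/np.hypot(c[0],c[1])
    return np.array(WC)+WF*th*d
def snapw(name):
    import cv2,pickle
    s=bot.sense(); im=bot.snapshot('wrist'); cv2.imwrite(f'pics/{name}.png',im[:,:,::-1])
    pickle.dump((s['position'],s['eef_rot']),open(f'pics/{name}.pkl','wb')); st()
def ld(name):
    import pickle; return pickle.load(open(f'pics/{name}.pkl','rb'))
def st():
    s=bot.sense();R=s['eef_rot'];print('t',round(s['time_s'],2),'pos',np.round(s['position'],4),'phi',round(np.degrees(np.arctan2(R[1,2],R[0,2])),1),'tilt',np.round(R[:2,0],3),'op',round(s['opening'],3),'F',np.round(s['wrist_force'],1))
def to(x,y,z,phi):
    s=bot.sense();R=s['eef_rot'];d=R.T@(np.array([x,y,z])-s['position'])*1000
    from scipy.spatial.transform import Rotation as Ro
    f=np.radians(phi);T=np.array([[0,-np.sin(f),np.cos(f)],[0,np.cos(f),np.sin(f)],[-1,0,0]])
    a=Ro.from_matrix(R.T@T).as_rotvec()
    print('to',dict(x=round(d[0],1),y=round(d[1],1),z=round(d[2],1),ax=round(a[0],3),ay=round(a[1],3),az=round(a[2],3)),'dist',round(np.linalg.norm(d)/41.7,1),'turn',round(np.degrees(np.linalg.norm(a))/7.16,1))
E
python3 - <<'E'
from h import *
print('red',ray('scene',338,88,.015))
to(.345,.296,.22,0)
E
```

```text
red [0.21693129 0.3356195 ]
to {'x': np.float64(10.9), 'y': np.float64(-245.3), 'z': np.float64(-217.0), 'ax': np.float64(1.279), 'ay': np.float64(-0.001), 'az': np.float64(0.0)} dist 7.9 turn 10.2
```

```bash
python3 -m creep '[{"x":11,"y":-245,"z":-217,"ax":1.28},{"x":11,"y":-245,"z":-217,"ax":1.28},{"x":11,"y":-245,"z":-217,"ax":1.28},{"x":11,"y":-245,"z":-217,"ax":1.28},{"x":11,"y":-245,"z":-217,"ax":1.28},{"x":11,"y":-245,"z":-217,"ax":1.28},{"x":11,"y":-245,"z":-217,"ax":1.28},{"x":11,"y":-245,"z":-217,"ax":1.28},{"x":11,"y":-245,"z":-217,"ax":1.28},{"x":11,"y":-245,"z":-217,"ax":1.28}]' 0.2; python3 -m creep '[{},{},{"ax":0}]'; python3 -c "
from h import *
snapw('w1');to(.345,.296,.22,0)"
```

```text
t 0.2 pos [0.1725 0.5744 0.2308] phi 73.3 tilt [-0.    -0.001] op 0.998 F [ 1.   0.4 -0.6]
to {'x': np.float64(11.0), 'y': np.float64(-245.3), 'z': np.float64(-217.0), 'ax': np.float64(1.279), 'ay': np.float64(-0.001), 'az': np.float64(0.0)} dist 7.9 turn 10.2invalid input at $[0]: expected keys x, y, z, ax, ay, az
invalid input at $[0]: expected keys x, y, z, ax, ay, az
```

View pics/w1.png

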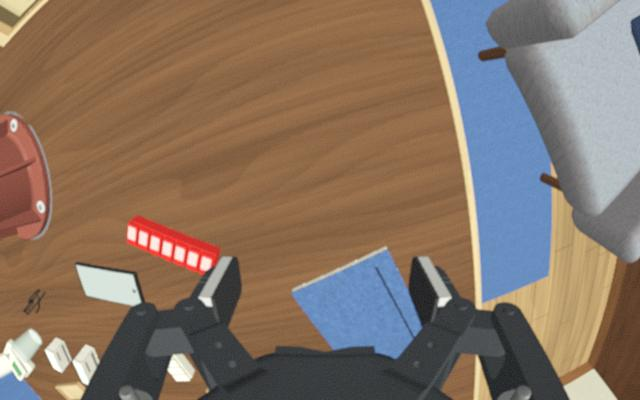

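```bash
python3 -m creep '[{"x":11,"y":-245,"z":-217,"ax":1.28,"ay":0,"az":0},{"x":11,"y":-245,"z":-217,"ax":1.28,"ay":0,"az":0},{"x":11,"y":-245,"z":-217,"ax":1.28,"ay":0,"az":0},{"x":11,"y":-245,"z":-217,"ax":1.28,"ay":0,"az":0},{"x":11,"y":-245,"z":-217,"ax":1.28,"ay":0,"az":0},{"x":11,"y":-245,"z":-217,"ax":1.28,"ay":0,"az":0},{"x":11,"y":-245,"z":-217,"ax":1.28,"ay":0,"az":0},{"x":11,"y":-245,"z":-217,"ax":1.28,"ay":0,"az":0},{"x":11,"y":-245,"z":-217,"ax":1.28,"ay":0,"az":0},{"x":11,"y":-245,"z":-217,"ax":1.28,"ay":0,"az":0}]' 0.2 60; python3 -c "
from h import *
snapw('w1');to(.345,.296,.22,0)"
```

```text
time_s: 1.03
position: [0.3459, 0.2943, 0.2198]
eef_rot: [[-0.0, -0.018, 1.0], [-0.001, 1.0, 0.018], [-1.0, -0.001, -0.0]]
wrist_force: [-0.3, 0.2, -1.3]
opening: 0.602
t 1.08 pos [0.3454 0.2951 0.2199] phi 0.6 tilt [-0.    -0.001] op 0.6 F [-0.4 -0.1 -0.4]
to {'x': np.float64(-0.1), 'y': np.float64(0.9), 'z': np.float64(-0.4), 'ax': np.float64(0.011), 'ay': np.float64(-0.0), 'az': np.float64(0.001)} dist 0.0 turn 0.1
```

View pics/w1.png

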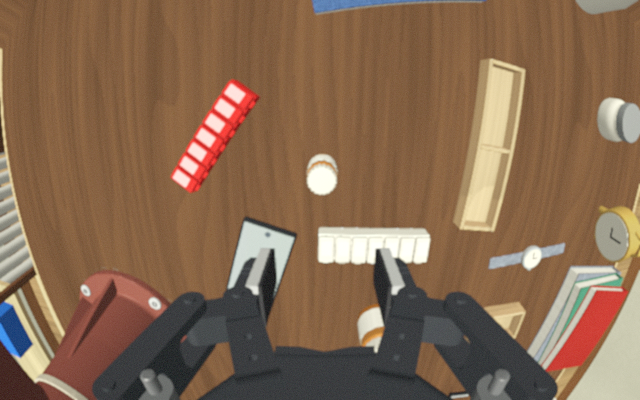

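```bash
python3 - <<'E'
import cv2
a=cv2.imread("pics/w1.png")
def c(im,x0,y0,x1,y1,k,n): cv2.imwrite("pics/"+n,cv2.resize(im[y0:y1,x0:x1],None,fx=k,fy=k,interpolation=cv2.INTER_CUBIC))
c(a,290,140,450,280,5,"d1.png"); c(a,440,40,560,250,2.8,"d2.png")
E
```

```text
(no output)
```

View pics/d1.png

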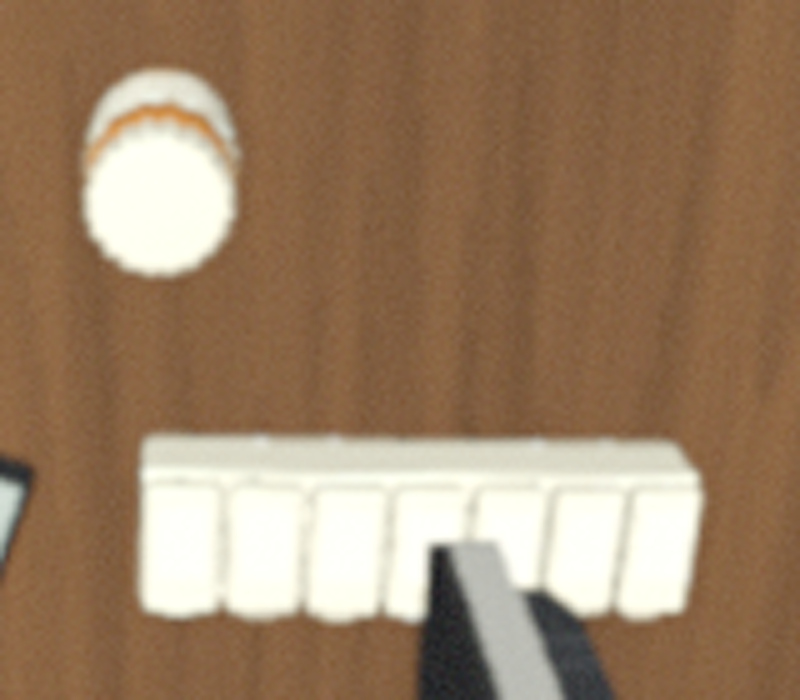

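View pics/d2.png

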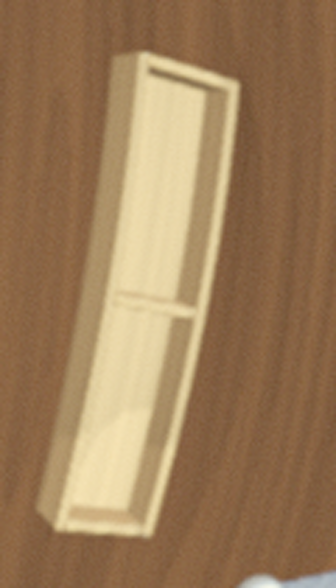

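```bash
python3 - <<'E'
from h import *
p,R=ld('w1')
def w(px,k,off,z): return wray(*uc(px,k,off),z,p,R).round(4)
o=(290,140)
print('small cap',w((159,204),5,o,.066),'base topedge',w((160,68),5,o,.0))
P=[w(q,5,o,.03) for q in((143,472),(700,478),(140,608),(688,612))]
print('pill',P,np.mean(P,0)); 
o=(440,40);P=np.array([w(q,2.8,o,.025) for q in((143,53),(238,82),(150,535),(58,530))])
print('rack',P.tolist(),P.mean(0)); d=(P[0]+P[1]-P[2]-P[3])/2; print(np.hypot(*d),np.degrees(np.arctan2(-d[0],d[1])))
to(.345,.296,.066,0)
E
```

```text
small cap [0.3419 0.2953] base topedge [0.3411 0.3109]
pill [array([0.3388, 0.2198]), array([0.4763, 0.219 ]), array([0.3385, 0.1824]), array([0.4794, 0.1806])] [0.40825 0.20045]
rack [[0.537, 0.4393], [0.5886, 0.4355], [0.5719, 0.2215], [0.5202, 0.2249]] [0.554425 0.3303  ]
0.21485390966887244 -4.471313172080381
to {'x': np.float64(153.9), 'y': np.float64(1.0), 'z': np.float64(-0.3), 'ax': np.float64(0.011), 'ay': np.float64(-0.0), 'az': np.float64(0.001)} dist 3.7 turn 0.1
```

```bash
python3 -m creep '[{"x":41,"y":0.5,"z":-3,"ax":0.011,"ay":0,"az":0},{"x":82,"y":0.5,"z":-3,"ax":0.011,"ay":0,"az":0},{"x":123,"y":0.5,"z":-3,"ax":0.011,"ay":0,"az":0},{"x":160,"y":0.5,"z":-3,"ax":0.011,"ay":0,"az":0},{"x":185,"y":0.5,"z":-3,"ax":0.011,"ay":0,"az":0},{"x":198,"y":0.5,"z":-3,"ax":0.011,"ay":0,"az":0},{"x":198,"y":0.5,"z":-3,"ax":0.011,"ay":0,"az":0},{"x":198,"y":0.5,"z":-3,"ax":0.011,"ay":0,"az":0}]'; python3 -c "
from h import *
snapw('w2')"
```

```text
time_s: 1.75
position: [0.3417, 0.2954, 0.0217]
eef_rot: [[-0.002, -0.002, 1.0], [-0.001, 1.0, 0.002], [-1.0, -0.001, -0.002]]
wrist_force: [0.4, 0.3, 0.2]
opening: 0.602
t 1.8 pos [0.3426 0.2958 0.0228] phi 0.1 tilt [ 0. -0.] op 0.603 F [0.1 0.5 1. ]
```

View pics/w2.png

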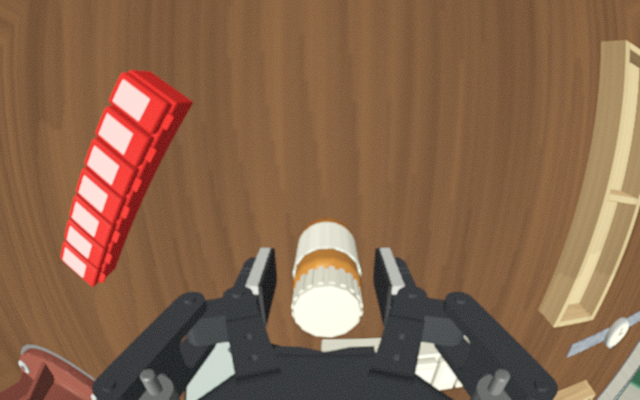

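```bash
python3 -m creep '[{"x":0,"y":0,"z":0,"ax":0,"ay":0,"az":0},{"x":0,"y":0,"z":0,"ax":0,"ay":0,"az":0},{"x":0,"y":0,"z":0,"ax":0,"ay":0,"az":0},{"x":0,"y":0,"z":0,"ax":0,"ay":0,"az":0},{"x":0,"y":0,"z":0,"ax":0,"ay":0,"az":0}]' -1 40; python3 -m creep '[{"x":-30,"y":0,"z":0,"ax":0,"ay":0,"az":0},{"x":-70,"y":0,"z":0,"ax":0,"ay":0,"az":0},{"x":-110,"y":0,"z":0,"ax":0,"ay":0,"az":0},{"x":-130,"y":0,"z":0,"ax":0,"ay":0,"az":0}]'; python3 -c "
from h import *
snapw('w3')
f=.02;print(.6417-np.sin(f)*.0425,.0001+.0425)
to(.641,.0426,.15,1)"
```

```text
time_s: 2.22
position: [0.3437, 0.2964, 0.0248]
eef_rot: [[0.003, -0.002, 1.0], [0.001, 1.0, 0.002], [-1.0, 0.001, 0.003]]
wrist_force: [-1.3, 1.1, 5.9]
opening: 0.358
time_s: 2.55
position: [0.3451, 0.2971, 0.1607]
eef_rot: [[0.009, -0.003, 1.0], [0.004, 1.0, 0.003], [-1.0, 0.004, 0.009]]
wrist_force: [1.2, -0.1, 0.5]
opening: 0.355
t 2.6 pos [0.3463 0.2977 0.1633] phi 0.2 tilt [0.012 0.005] op 0.356 F [2.1 0.8 4.1]
0.6408500566655334 0.042600000000000006
to {'x': np.float64(15.5), 'y': np.float64(-256.0), 'z': np.float64(293.8), 'ax': np.float64(-0.015), 'ay': np.float64(0.012), 'az': np.float64(-0.005)} dist 9.4 turn 0.2
```

View pics/w3.png

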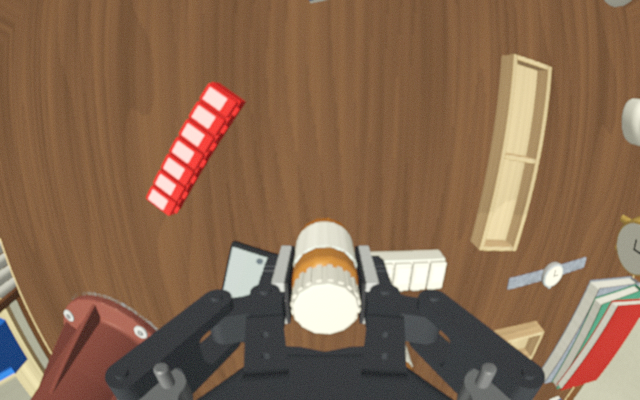

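```bash
python3 -m creep '[{"x":15,"y":-25,"z":29,"ax":-0.015,"ay":0.012,"az":-0.005},{"x":15,"y":-52,"z":60,"ax":-0.015,"ay":0.012,"az":-0.005},{"x":15,"y":-79,"z":91,"ax":-0.015,"ay":0.012,"az":-0.005},{"x":15,"y":-106,"z":122,"ax":-0.015,"ay":0.012,"az":-0.005},{"x":15,"y":-133,"z":153,"ax":-0.015,"ay":0.012,"az":-0.005},{"x":15,"y":-160,"z":184,"ax":-0.015,"ay":0.012,"az":-0.005},{"x":15,"y":-187,"z":215,"ax":-0.015,"ay":0.012,"az":-0.005},{"x":15,"y":-214,"z":246,"ax":-0.015,"ay":0.012,"az":-0.005},{"x":15,"y":-240,"z":275,"ax":-0.015,"ay":0.012,"az":-0.005},{"x":15,"y":-256,"z":294,"ax":-0.015,"ay":0.012,"az":-0.005}]'; python3 -m creep '[{"x":0,"y":0,"z":0,"ax":0,"ay":0,"az":0}]'; python3 -c "
from h import *
snapw('w4')
to(.641,.0426,.15,1)"
```

```text
time_s: 3.43
position: [0.6437, 0.0395, 0.1508]
eef_rot: [[0.002, -0.016, 1.0], [-0.001, 1.0, 0.016], [-1.0, -0.001, 0.002]]
wrist_force: [-0.3, 1.4, -0.7]
opening: 0.358
time_s: 3.52
position: [0.6466, 0.0358, 0.1506]
eef_rot: [[0.003, -0.013, 1.0], [-0.001, 1.0, 0.013], [-1.0, -0.002, 0.003]]
wrist_force: [-0.3, -0.1, -1.0]
opening: 0.357
t 3.57 pos [0.6455 0.037  0.1507] phi 0.8 tilt [ 0.003 -0.001] op 0.36 F [-0.8  0.1  0. ]
to {'x': np.float64(0.7), 'y': np.float64(5.7), 'z': np.float64(-4.4), 'ax': np.float64(-0.004), 'ay': np.float64(0.003), 'az': np.float64(0.001)} dist 0.2 turn 0.0
```

View pics/w4.png

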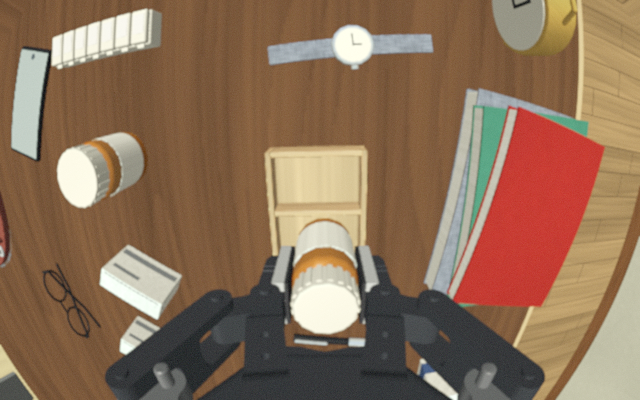

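```bash
python3 - <<'E'
import cv2
a=cv2.imread("pics/w4.png")
def c(im,x0,y0,x1,y1,k,n): cv2.imwrite("pics/"+n,cv2.resize(im[y0:y1,x0:x1],None,fx=k,fy=k,interpolation=cv2.INTER_CUBIC))
c(a,250,135,390,265,5,"d3.png"); c(a,50,120,190,330,2.8,"d4.png")
E
```

```text
(no output)
```

View pics/d3.png

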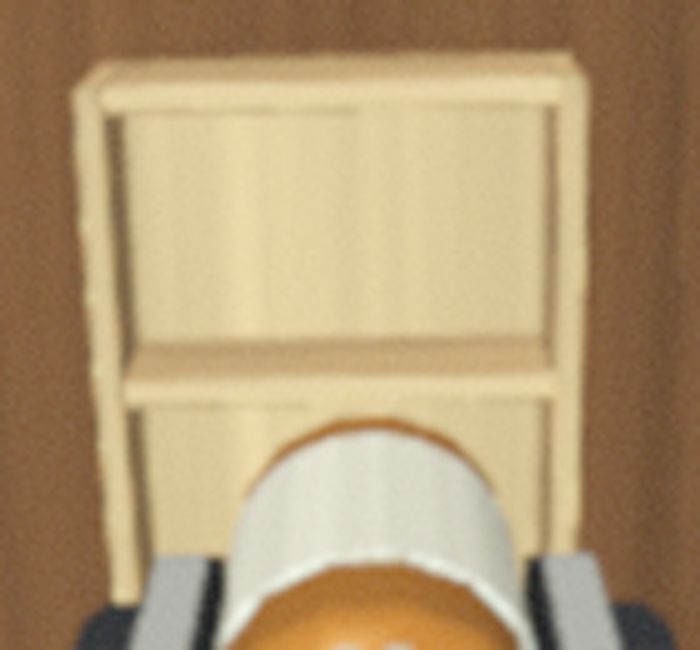

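View pics/d4.png

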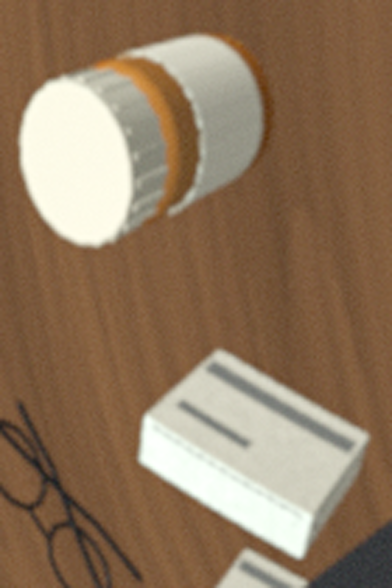

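```bash
python3 - <<'E'
from h import *
p,R=ld('w4')
def w(px,k,off,z): return wray(*uc(px,k,off),z,p,R).round(4)
o=(250,135)
print('outer top edge',w((80,86),5,o,.028),w((585,75),5,o,.028))
print('div +y edge',w((125,380),5,o,.028),w((555,370),5,o,.028),'-y',w((128,405),5,o,.028),w((555,395),5,o,.028))
print('side edges at y480',w((95,400),5,o,.028),w((583,400),5,o,.028))
o=(50,120); print('large cap',w((77,160),2.8,o,.088))
print('tall top', [w(q,2.8,o,.06) for q in((148,413),(218,350),(368,435),(308,515))])
print('own bottle bottom edge', w((375,418),5,(250,135),.12))
E
```

```text
outer top edge [0.5941 0.0709] [0.6824 0.0738]
div +y edge [0.6003 0.0159] [0.6797 0.019 ] -y [0.6006 0.011 ] [0.6799 0.014 ]
side edges at y480 [0.5944 0.0118] [0.6852 0.0131]
large cap [0.4293 0.0659]
tall top [array([ 0.4056, -0.0427]), array([ 0.4518, -0.0115]), array([ 0.5086, -0.0406]), array([ 0.4728, -0.0807])]
own bottle bottom edge [0.646  0.0467]
```

```bash
python3 -c "
from h import *
to(.640,.0445,.030,1.5)"
```

```text
to {'x': np.float64(120.6), 'y': np.float64(7.7), 'z': np.float64(-5.7), 'ax': np.float64(-0.012), 'ay': np.float64(0.003), 'az': np.float64(0.001)} dist 2.9 turn 0.1
```

```bash
python3 -m creep '[{"x":30,"y":7.7,"z":-5.7,"ax":-0.012,"ay":0.003,"az":0},{"x":60,"y":7.7,"z":-5.7,"ax":-0.012,"ay":0.003,"az":0},{"x":85,"y":7.7,"z":-5.7,"ax":-0.012,"ay":0.003,"az":0},{"x":105,"y":7.7,"z":-5.7,"ax":-0.012,"ay":0.003,"az":0},{"x":116,"y":7.7,"z":-5.7,"ax":-0.012,"ay":0.003,"az":0},{"x":120.6,"y":7.7,"z":-5.7,"ax":-0.012,"ay":0.003,"az":0},{"x":120.6,"y":7.7,"z":-5.7,"ax":-0.012,"ay":0.003,"az":0},{"x":120.6,"y":7.7,"z":-5.7,"ax":-0.012,"ay":0.003,"az":0}]'; python3 -c "
from h import *
snapw('w5')
to(.640,.0445,.030,1.5)"
```

```text
time_s: 4.23
position: [0.6405, 0.0448, 0.0315]
eef_rot: [[0.001, -0.026, 1.0], [-0.001, 1.0, 0.026], [-1.0, -0.001, 0.001]]
wrist_force: [1.0, 0.4, -1.1]
opening: 0.359
t 4.28 pos [0.6408 0.0447 0.0317] phi 1.5 tilt [ 0.002 -0.001] op 0.356 F [-0.7  0.4 -1. ]
to {'x': np.float64(1.7), 'y': np.float64(-0.2), 'z': np.float64(-0.8), 'ax': np.float64(0.0), 'ay': np.float64(0.002), 'az': np.float64(0.001)} dist 0.0 turn 0.0
```

View pics/w5.png

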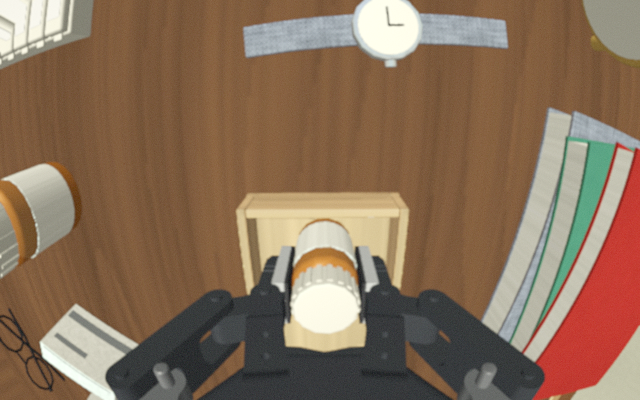

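```bash
python3 -m creep '[{"x":2,"y":0,"z":0,"ax":0,"ay":0,"az":0},{"x":2,"y":0,"z":0,"ax":0,"ay":0,"az":0}]'; python3 -m creep '[{"x":0,"y":0,"z":0,"ax":0,"ay":0,"az":0},{"x":0,"y":0,"z":0,"ax":0,"ay":0,"az":0},{"x":0,"y":0,"z":0,"ax":0,"ay":0,"az":0},{"x":-20,"y":0,"z":0,"ax":0,"ay":0,"az":0},{"x":-60,"y":0,"z":0,"ax":0,"ay":0,"az":0},{"x":-100,"y":0,"z":0,"ax":0,"ay":0,"az":0},{"x":-130,"y":0,"z":0,"ax":0,"ay":0,"az":0}]' 0.08; python3 -c "
from h import *
snapw('w6')
to(.4293,.066,.15,0)"
```

```text
time_s: 4.45
position: [0.6416, 0.0447, 0.0306]
eef_rot: [[0.004, -0.026, 1.0], [-0.002, 1.0, 0.026], [-1.0, -0.002, 0.004]]
wrist_force: [-0.3, -0.3, -0.8]
opening: 0.361
time_s: 5.03
position: [0.6415, 0.0448, 0.1639]
eef_rot: [[0.006, -0.026, 1.0], [-0.002, 1.0, 0.026], [-1.0, -0.002, 0.006]]
wrist_force: [1.4, -0.3, -0.1]
opening: 0.541
t 5.08 pos [0.644  0.0445 0.1706] phi 1.5 tilt [ 0.014 -0.003] op 0.538 F [1.  0.5 5.4]
to {'x': np.float64(17.5), 'y': np.float64(27.2), 'z': np.float64(-214.3), 'ax': np.float64(0.026), 'ay': np.float64(0.014), 'az': np.float64(0.003)} dist 5.2 turn 0.2
```

View pics/w6.png

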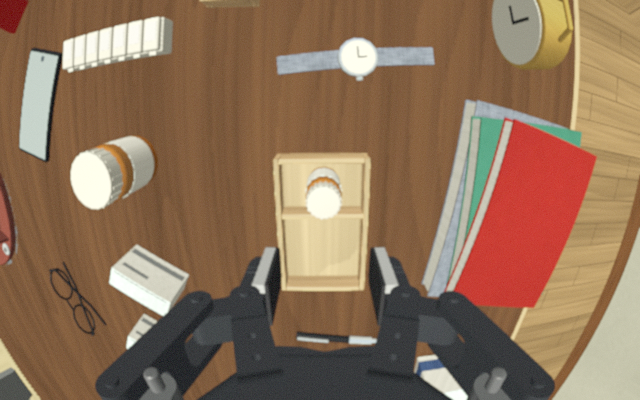

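```bash
python3 -m creep '[{"x":10,"y":5,"z":-38,"ax":0.026,"ay":0.014,"az":0.003},{"x":17,"y":10,"z":-78,"ax":0.026,"ay":0.014,"az":0.003},{"x":17,"y":15,"z":-118,"ax":0.026,"ay":0.014,"az":0.003},{"x":17,"y":21,"z":-158,"ax":0.026,"ay":0.014,"az":0.003},{"x":17,"y":25,"z":-192,"ax":0.026,"ay":0.014,"az":0.003},{"x":17,"y":27,"z":-214,"ax":0.026,"ay":0.014,"az":0.003},{"x":17,"y":27,"z":-214,"ax":0.026,"ay":0.014,"az":0.003},{"x":17,"y":27,"z":-214,"ax":0.026,"ay":0.014,"az":0.003}]' 1; python3 -c "
from h import *
snapw('w7')
to(.4293,.066,.028,0)"
```

```text
time_s: 5.75
position: [0.4294, 0.0659, 0.1508]
eef_rot: [[0.001, -0.0, 1.0], [-0.0, 1.0, 0.0], [-1.0, -0.0, 0.001]]
wrist_force: [0.3, -0.5, 1.0]
opening: 0.996
t 5.8 pos [0.4301 0.0657 0.1508] phi 0.0 tilt [ 0.001 -0.   ] op 0.998 F [-0.   0.2 -0.4]
to {'x': np.float64(122.8), 'y': np.float64(0.3), 'z': np.float64(-1.0), 'ax': np.float64(0.0), 'ay': np.float64(0.001), 'az': np.float64(0.0)} dist 2.9 turn 0.0
```

View pics/w7.png

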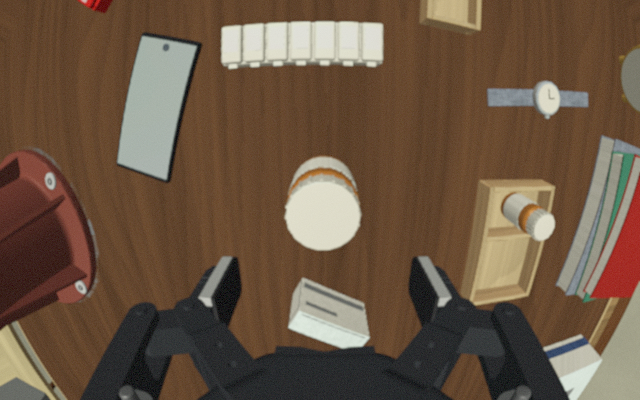

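```bash
python3 -c "
from h import *
p,R=ld('w7');print(wray(323,212,.088,p,R))"
python3 -m creep '[{"x":35,"y":0,"z":-1,"ax":0,"ay":0,"az":0},{"x":70,"y":0,"z":-1,"ax":0,"ay":0,"az":0},{"x":100,"y":0,"z":-1,"ax":0,"ay":0,"az":0},{"x":118,"y":0,"z":-1,"ax":0,"ay":0,"az":0},{"x":123,"y":0,"z":-1,"ax":0,"ay":0,"az":0},{"x":123,"y":0,"z":-1,"ax":0,"ay":0,"az":0}]'
```

```text
[0.42777386 0.0684812 ]
time_s: 6.3
position: [0.4288, 0.0657, 0.0266]
eef_rot: [[-0.001, -0.0, 1.0], [0.0, 1.0, 0.0], [-1.0, 0.0, -0.001]]
wrist_force: [0.0, 1.2, 0.0]
opening: 1.001
```

```bash
python3 -m creep '[{"x":-2,"y":1.5,"z":0,"ax":0,"ay":0,"az":0},{"x":-2,"y":1.5,"z":0,"ax":0,"ay":0,"az":0},{"x":-2,"y":1.5,"z":0,"ax":0,"ay":0,"az":0},{"x":-2,"y":1.5,"z":0,"ax":0,"ay":0,"az":0},{"x":-2,"y":1.5,"z":0,"ax":0,"ay":0,"az":0},{"x":-2,"y":1.5,"z":0,"ax":0,"ay":0,"az":0}]' -1 50;  python3 -m creep '[{"x":-30,"y":0,"z":0,"ax":0,"ay":0,"az":0},{"x":-70,"y":0,"z":0,"ax":0,"ay":0,"az":0},{"x":-100,"y":0,"z":0,"ax":0,"ay":0,"az":0},{"x":-120,"y":0,"z":0,"ax":0,"ay":0,"az":0}]'; python3 -c "
from h import *
snapw('w8')
f=np.radians(1.6);to(.6405+.0275*np.sin(f),-.0275,.15,1.5)"
```

```text
time_s: 6.8
position: [0.4301, 0.0671, 0.0307]
eef_rot: [[0.001, -0.0, 1.0], [-0.0, 1.0, 0.0], [-1.0, -0.0, 0.001]]
wrist_force: [-2.9, 0.2, 7.4]
opening: 0.664
time_s: 7.13
position: [0.4315, 0.0669, 0.1554]
eef_rot: [[0.007, -0.0, 1.0], [-0.001, 1.0, 0.0], [-1.0, -0.001, 0.007]]
wrist_force: [1.1, 0.5, -0.9]
opening: 0.66
t 7.18 pos [0.4329 0.0667 0.1584] phi 0.0 tilt [ 0.01  -0.002] op 0.667 F [ 0.7 -0.7  2.6]
to {'x': np.float64(10.7), 'y': np.float64(-94.3), 'z': np.float64(208.2), 'ax': np.float64(-0.026), 'ay': np.float64(0.01), 'az': np.float64(0.002)} dist 5.5 turn 0.2
```

View pics/w8.png

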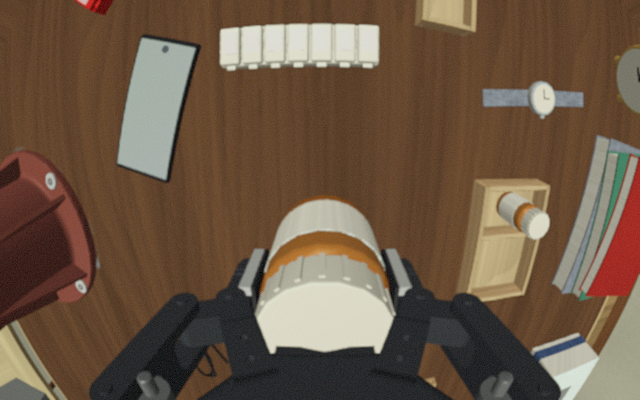

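```bash
python3 -m creep '[{"x":5,"y":-13,"z":30,"ax":-0.026,"ay":0.01,"az":0.002},{"x":10,"y":-29,"z":65,"ax":-0.026,"ay":0.01,"az":0.002},{"x":10,"y":-45,"z":100,"ax":-0.026,"ay":0.01,"az":0.002},{"x":10,"y":-61,"z":135,"ax":-0.026,"ay":0.01,"az":0.002},{"x":10,"y":-77,"z":170,"ax":-0.026,"ay":0.01,"az":0.002},{"x":10,"y":-89,"z":197,"ax":-0.026,"ay":0.01,"az":0.002},{"x":10,"y":-94,"z":208,"ax":-0.026,"ay":0.01,"az":0.002},{"x":10,"y":-94,"z":208,"ax":-0.026,"ay":0.01,"az":0.002},{"x":10,"y":-94,"z":208,"ax":-0.026,"ay":0.01,"az":0.002}]';python3 -c "
from h import *
snapw('w9')
f=np.radians(1.6);to(.6405+.0275*np.sin(f),-.0275,.036,1.5)"
```

```text
time_s: 7.93
position: [0.6412, -0.0274, 0.1507]
eef_rot: [[0.0, -0.026, 1.0], [0.0, 1.0, 0.026], [-1.0, 0.0, 0.0]]
wrist_force: [0.7, 0.2, -1.0]
opening: 0.661
t 7.98 pos [ 0.6407 -0.0269  0.1509] phi 1.5 tilt [0. 0.] op 0.664 F [ 0.2  0.7 -1.9]
to {'x': np.float64(114.9), 'y': np.float64(-0.6), 'z': np.float64(0.6), 'ax': np.float64(0.0), 'ay': np.float64(0.0), 'az': np.float64(-0.0)} dist 2.8 turn 0.0
```

View pics/w9.png

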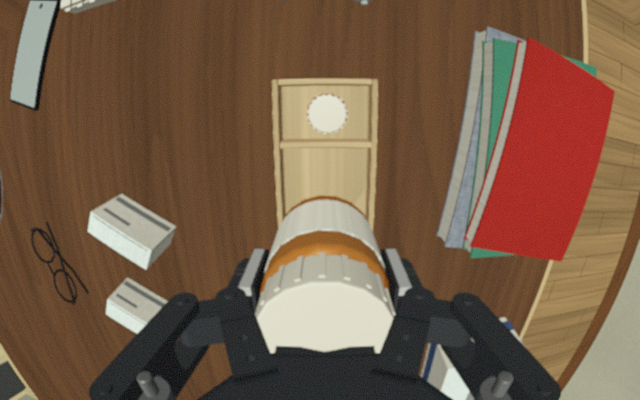

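```bash
python3 -m creep '[{"x":30,"y":-0.6,"z":0,"ax":0,"ay":0,"az":0},{"x":60,"y":-0.6,"z":0,"ax":0,"ay":0,"az":0},{"x":85,"y":-0.6,"z":0,"ax":0,"ay":0,"az":0},{"x":103,"y":-0.6,"z":0,"ax":0,"ay":0,"az":0},{"x":112,"y":-0.6,"z":0,"ax":0,"ay":0,"az":0},{"x":115,"y":-0.6,"z":0,"ax":0,"ay":0,"az":0},{"x":115,"y":-0.6,"z":0,"ax":0,"ay":0,"az":0},{"x":115,"y":-0.6,"z":0,"ax":0,"ay":0,"az":0}]';python3 -c "
from h import *
snapw('w10')"
```

```text
time_s: 8.65
position: [0.6415, -0.0275, 0.0376]
eef_rot: [[0.002, -0.027, 1.0], [-0.0, 1.0, 0.027], [-1.0, -0.0, 0.002]]
wrist_force: [0.8, 0.7, -0.7]
opening: 0.668
t 8.7 pos [ 0.6417 -0.0276  0.0378] phi 1.5 tilt [ 0.003 -0.   ] op 0.663 F [ 0.9 -0.1 -1.1]
```

View pics/w10.png

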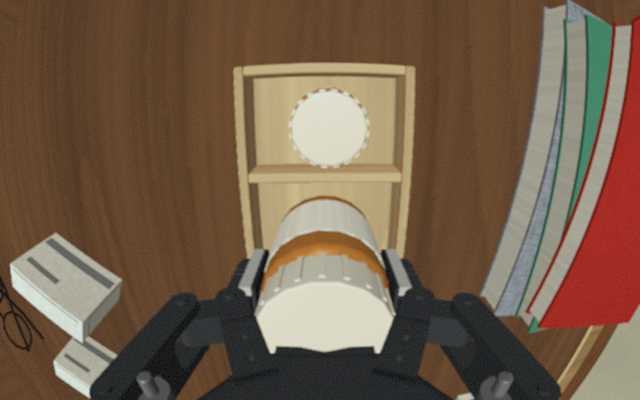

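```bash
python3 -m creep '[{"x":2.5,"y":0,"z":0,"ax":0,"ay":0,"az":0},{"x":2.5,"y":0,"z":0,"ax":0,"ay":0,"az":0}]'; python3 -m creep '[{"x":0,"y":0,"z":0,"ax":0,"ay":0,"az":0},{"x":0,"y":0,"z":0,"ax":0,"ay":0,"az":0},{"x":0,"y":0,"z":0,"ax":0,"ay":0,"az":0},{"x":-20,"y":0,"z":0,"ax":0,"ay":0,"az":0},{"x":-60,"y":0,"z":0,"ax":0,"ay":0,"az":0},{"x":-100,"y":0,"z":0,"ax":0,"ay":0,"az":0},{"x":-140,"y":0,"z":0,"ax":0,"ay":0,"az":0}]' 0.8; python3 -c "
from h import *
snapw('w11')
to(.435,-.0715,.15,62.5);to(.435,-.0715,.15,-117.5)"
```

```text
time_s: 8.87
position: [0.6426, -0.0278, 0.0363]
eef_rot: [[0.005, -0.027, 1.0], [-0.001, 1.0, 0.027], [-1.0, -0.001, 0.005]]
wrist_force: [0.4, 0.5, -1.5]
opening: 0.667
time_s: 9.45
position: [0.6414, -0.0276, 0.1778]
eef_rot: [[0.004, -0.027, 1.0], [-0.001, 1.0, 0.027], [-1.0, -0.001, 0.004]]
wrist_force: [1.4, -0.2, -0.2]
opening: 0.903
t 9.5 pos [ 0.6447 -0.0284  0.1878] phi 1.5 tilt [ 0.015 -0.003] op 0.898 F [ 1.  -0.   9.2]
to {'x': np.float64(34.8), 'y': np.float64(-37.4), 'z': np.float64(-211.3), 'ax': np.float64(-1.064), 'ay': np.float64(0.012), 'az': np.float64(0.011)} dist 5.2 turn 8.5
to {'x': np.float64(34.8), 'y': np.float64(-37.4), 'z': np.float64(-211.3), 'ax': np.float64(2.077), 'ay': np.float64(0.013), 'az': np.float64(-0.013)} dist 5.2 turn 16.6
```

View pics/w11.png

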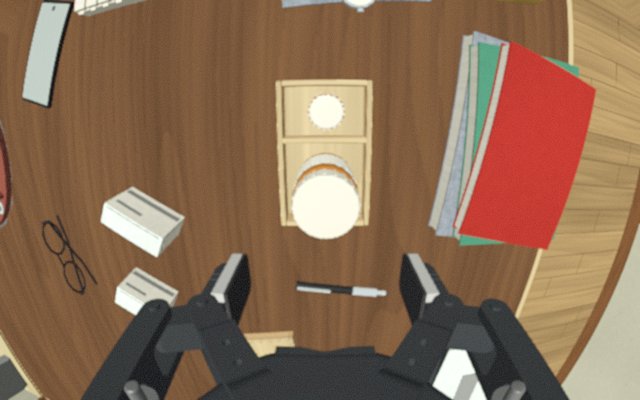

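```bash
python3 -m creep '[{"x":10,"y":-6,"z":-35,"ax":-1.064,"ay":0.012,"az":0.011},{"x":20,"y":-13,"z":-75,"ax":-1.064,"ay":0.012,"az":0.011},{"x":34,"y":-20,"z":-115,"ax":-1.064,"ay":0.012,"az":0.011},{"x":34,"y":-28,"z":-155,"ax":-1.064,"ay":0.012,"az":0.011},{"x":34,"y":-35,"z":-190,"ax":-1.064,"ay":0.012,"az":0.011},{"x":34,"y":-37,"z":-211,"ax":-1.064,"ay":0.012,"az":0.011},{"x":34,"y":-37,"z":-211,"ax":-1.064,"ay":0.012,"az":0.011},{"x":34,"y":-37,"z":-211,"ax":-1.064,"ay":0.012,"az":0.011},{"x":34,"y":-37,"z":-211,"ax":-1.064,"ay":0.012,"az":0.011},{"x":34,"y":-37,"z":-211,"ax":-1.064,"ay":0.012,"az":0.011}]' 0.3;python3 -c "
from h import *
snapw('w12')
import cv2
a=cv2.imread('pics/w12.png');cv2.imwrite('pics/d5.png',cv2.resize(a[120:380,200:460],None,fx=3,fy=2.3,interpolation=cv2.INTER_CUBIC))"
```

```text
time_s: 10.33
position: [0.4353, -0.0713, 0.1509]
eef_rot: [[0.001, -0.888, 0.46], [-0.001, 0.46, 0.888], [-1.0, -0.001, -0.001]]
wrist_force: [-0.4, -1.7, 0.4]
opening: 0.65
t 10.38 pos [ 0.4354 -0.0712  0.1509] phi 62.4 tilt [ 0.    -0.001] op 0.645 F [ 0.2 -0.4 -0.5]
```

View pics/w12.png

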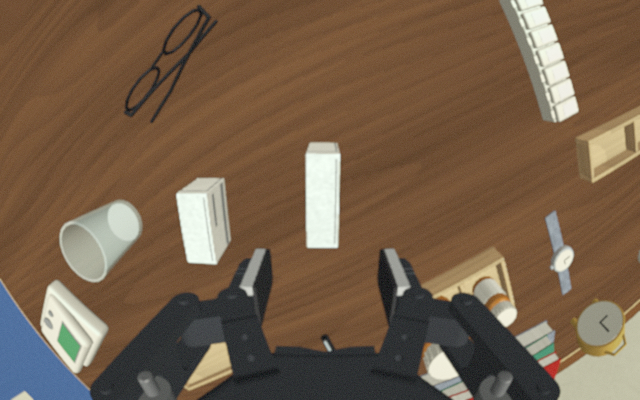

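```bash
python3 -c "
from h import *
p,R=ld('w12')
P=np.array([wray(*q,.06,p,R) for q in((306,153),(341,152.5),(339,247.5),(307,247.5))]);print(P.round(4).tolist(),P.mean(0))
d=P[0]+P[1]-P[2]-P[3];print(np.degrees(np.arctan2(d[1],d[0])),np.hypot(*d)/2)
c=P.mean(0);to(c[0],c[1],.029,62.4)"
```

```text
[[0.3922, -0.0658], [0.4042, -0.0418], [0.4761, -0.0793], [0.4636, -0.1035]] [ 0.43401681 -0.07258985]
152.2872211608623 0.08089808715227986
to {'x': np.float64(121.9), 'y': np.float64(0.7), 'z': np.float64(-1.7), 'ax': np.float64(0.0), 'ay': np.float64(-0.001), 'az': np.float64(0.001)} dist 2.9 turn 0.0
```

```bash
python3 -m creep '[{"x":35,"y":0.7,"z":-1.7,"ax":0,"ay":0,"az":0},{"x":70,"y":0.7,"z":-1.7,"ax":0,"ay":0,"az":0},{"x":100,"y":0.7,"z":-1.7,"ax":0,"ay":0,"az":0},{"x":120,"y":0.7,"z":-1.7,"ax":0,"ay":0,"az":0},{"x":125,"y":0.7,"z":-1.7,"ax":0,"ay":0,"az":0},{"x":125,"y":0.7,"z":-1.7,"ax":0,"ay":0,"az":0},{"x":125,"y":0.7,"z":-1.7,"ax":0,"ay":0,"az":0}]'; python3 -m creep '[{"x":0,"y":0,"z":0,"ax":0,"ay":0,"az":0},{"x":0,"y":0,"z":0,"ax":0,"ay":0,"az":0},{"x":0,"y":0,"z":0,"ax":0,"ay":0,"az":0},{"x":0,"y":0,"z":0,"ax":0,"ay":0,"az":0},{"x":0,"y":0,"z":0,"ax":0,"ay":0,"az":0},{"x":0,"y":0,"z":0,"ax":0,"ay":0,"az":0}]' -1 30; python3 -c "
from h import *
st()"
python3 -m creep '[{"x":-30,"y":0,"z":0,"ax":0,"ay":0,"az":0},{"x":-70,"y":0,"z":0,"ax":0,"ay":0,"az":0},{"x":-110,"y":0,"z":0,"ax":0,"ay":0,"az":0},{"x":-130,"y":0,"z":0,"ax":0,"ay":0,"az":0}]'; python3 -c "
from h import *
snapw('w13')
f=np.radians(-4.8)
for s in(-1,1): x,y=.554-np.sin(f)*s*.0525,.331+np.cos(f)*s*.0525;print(x,y);to(x,y,.16,-4.8)"
```

```text
time_s: 10.97
position: [0.4345, -0.0727, 0.027]
eef_rot: [[0.001, -0.886, 0.464], [-0.001, 0.464, 0.886], [-1.0, -0.002, -0.001]]
wrist_force: [-0.3, -0.2, 0.4]
opening: 0.649
time_s: 11.47
position: [0.4357, -0.0733, 0.0287]
eef_rot: [[0.004, -0.886, 0.464], [-0.002, 0.464, 0.886], [-1.0, -0.004, -0.0]]
wrist_force: [-1.0, 0.3, 6.4]
opening: 0.298
t 11.47 pos [ 0.4357 -0.0733  0.0287] phi 62.3 tilt [ 0.004 -0.002] op 0.298 F [-1.   0.3  6.4]
time_s: 11.8
position: [0.4367, -0.0737, 0.1641]
eef_rot: [[0.009, -0.886, 0.464], [-0.005, 0.464, 0.886], [-1.0, -0.01, -0.0]]
wrist_force: [1.0, -0.6, -0.4]
opening: 0.299
t 11.85 pos [ 0.4379 -0.0743  0.1665] phi 62.3 tilt [ 0.012 -0.007] op 0.301 F [1.3 0.5 3.7]
0.5496069132250535 0.27868412488940103
to {'x': np.float64(5.5), 'y': np.float64(65.1), 'z': np.float64(364.5), 'ax': np.float64(1.172), 'ay': np.float64(0.008), 'az': np.float64(0.012)} dist 8.9 turn 9.4
0.5583930867749466 0.383315875110599
to {'x': np.float64(5.0), 'y': np.float64(105.9), 'z': np.float64(461.2), 'ax': np.float64(1.172), 'ay': np.float64(0.008), 'az': np.float64(0.012)} dist 11.3 turn 9.4
```

View pics/w13.png

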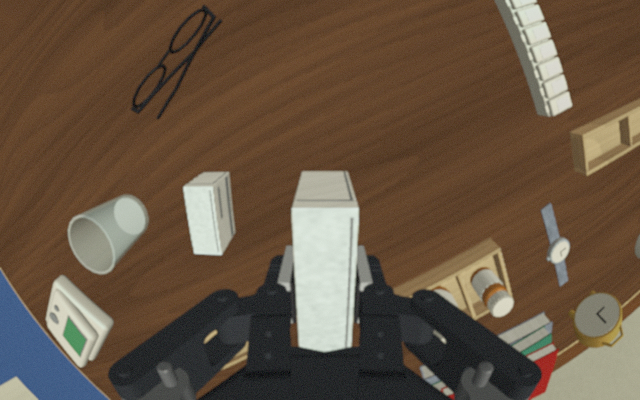

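```bash
python3 -m creep '[{"x":5,"y":8,"z":33,"ax":1.172,"ay":0.008,"az":0.012},{"x":5,"y":17,"z":72,"ax":1.172,"ay":0.008,"az":0.012},{"x":5,"y":26,"z":111,"ax":1.172,"ay":0.008,"az":0.012},{"x":5,"y":35,"z":150,"ax":1.172,"ay":0.008,"az":0.012},{"x":5,"y":44,"z":189,"ax":1.172,"ay":0.008,"az":0.012},{"x":5,"y":53,"z":228,"ax":1.172,"ay":0.008,"az":0.012},{"x":5,"y":62,"z":267,"ax":1.172,"ay":0.008,"az":0.012},{"x":5,"y":71,"z":306,"ax":1.172,"ay":0.008,"az":0.012},{"x":5,"y":80,"z":345,"ax":1.172,"ay":0.008,"az":0.012},{"x":5,"y":88,"z":380,"ax":1.172,"ay":0.008,"az":0.012}]'; python3 -c "
from h import *
to(.5584,.3833,.16,-4.8)"
```

```text
time_s: 12.68
position: [0.5297, 0.2776, 0.1606]
eef_rot: [[0.001, 0.025, 1.0], [-0.0, 1.0, -0.025], [-1.0, -0.0, 0.001]]
wrist_force: [0.2, -0.5, -0.4]
opening: 0.297
to {'x': np.float64(0.6), 'y': np.float64(106.4), 'z': np.float64(26.0), 'ax': np.float64(0.058), 'ay': np.float64(0.001), 'az': np.float64(0.0)} dist 2.6 turn 0.5
```

```bash
python3 -m creep '[{"x":0,"y":35,"z":10,"ax":0.058,"ay":0,"az":0},{"x":0,"y":70,"z":18,"ax":0.058,"ay":0,"az":0},{"x":0,"y":95,"z":24,"ax":0.058,"ay":0,"az":0},{"x":0,"y":106,"z":26,"ax":0.058,"ay":0,"az":0},{"x":0,"y":106,"z":26,"ax":0.058,"ay":0,"az":0},{"x":0,"y":106,"z":26,"ax":0.058,"ay":0,"az":0}]'; python3 -c "
from h import *
snapw('w14')"
```

```text
time_s: 13.18
position: [0.5582, 0.3831, 0.1603]
eef_rot: [[0.0, 0.082, 0.997], [-0.001, 0.997, -0.082], [-1.0, -0.001, 0.001]]
wrist_force: [0.8, 0.7, -0.5]
opening: 0.299
t 13.23 pos [0.5582 0.3824 0.1605] phi -4.8 tilt [ 0.001 -0.001] op 0.296 F [-0.2 -0.7  0.2]
```

View pics/w14.png

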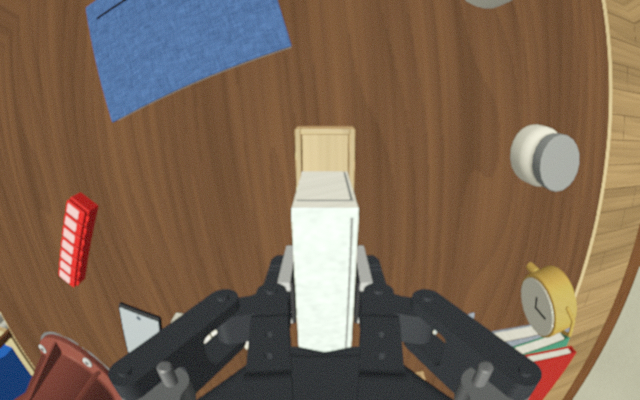

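```bash
python3 -c "
from h import *
p,R=ld('w14')
a=wray(295,128,.025,p,R);b=wray(356,128,.025,p,R);m=(a+b)/2;print(a,b,m,np.hypot(*(b-a)))
f=np.radians(-4.8);print('bay', m-(.1075-.0525)*np.array([-np.sin(f),np.cos(f)]))
to(.5584,.383,.037,-4.8)"
```

```text
[0.53561596 0.44028164] [0.59023555 0.43579739] [0.56292575 0.43803952] 0.054803361222310186
bay [0.55832347 0.38323241]
to {'x': np.float64(123.5), 'y': np.float64(0.7), 'z': np.float64(0.0), 'ax': np.float64(0.0), 'ay': np.float64(0.001), 'az': np.float64(0.001)} dist 3.0 turn 0.0
```

```bash
python3 -m creep '[{"x":30,"y":0.7,"z":0,"ax":0,"ay":0,"az":0},{"x":60,"y":0.7,"z":0,"ax":0,"ay":0,"az":0},{"x":85,"y":0.7,"z":0,"ax":0,"ay":0,"az":0},{"x":105,"y":0.7,"z":0,"ax":0,"ay":0,"az":0},{"x":118,"y":0.7,"z":0,"ax":0,"ay":0,"az":0},{"x":124,"y":0.7,"z":0,"ax":0,"ay":0,"az":0},{"x":126,"y":0.7,"z":0,"ax":0,"ay":0,"az":0},{"x":126,"y":0.7,"z":0,"ax":0,"ay":0,"az":0},{"x":126,"y":0.7,"z":0,"ax":0,"ay":0,"az":0}]'; python3 -c "
from h import *
snapw('w15')"
```

```text
time_s: 13.98
position: [0.5593, 0.3832, 0.0362]
eef_rot: [[0.003, 0.084, 0.996], [-0.0, 0.997, -0.084], [-1.0, 0.0, 0.003]]
wrist_force: [-0.3, 0.9, 0.5]
opening: 0.298
t 14.03 pos [0.5594 0.3834 0.0363] phi -4.8 tilt [0.003 0.   ] op 0.3 F [ 0.3  0.3 -1.2]
```

View pics/w15.png

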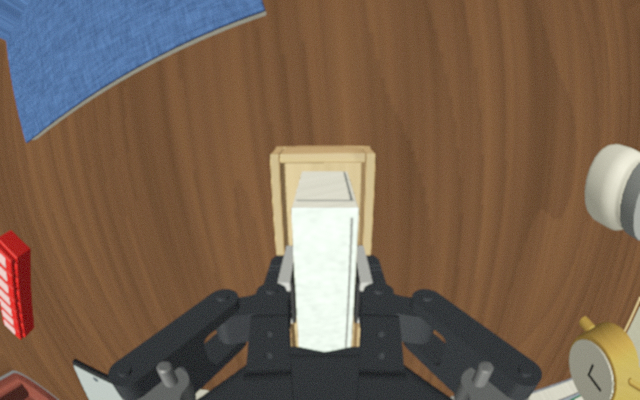

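```bash
python3 -m creep '[{"x":2.5,"y":0,"z":0,"ax":0,"ay":0,"az":0},{"x":2.5,"y":0,"z":0,"ax":0,"ay":0,"az":0}]'; python3 -m creep '[{"x":0,"y":0,"z":0,"ax":0,"ay":0,"az":0},{"x":0,"y":0,"z":0,"ax":0,"ay":0,"az":0},{"x":0,"y":0,"z":0,"ax":0,"ay":0,"az":0},{"x":-20,"y":0,"z":0,"ax":0,"ay":0,"az":0},{"x":-60,"y":0,"z":0,"ax":0,"ay":0,"az":0},{"x":-100,"y":0,"z":0,"ax":0,"ay":0,"az":0},{"x":-130,"y":0,"z":0,"ax":0,"ay":0,"az":0}]' 0.1; python3 -c "
from h import *
snapw('w16')
to(.4077,-.188,.16,62.4)"
```

```text
time_s: 14.2
position: [0.56, 0.3836, 0.0346]
eef_rot: [[0.004, 0.083, 0.997], [0.001, 0.997, -0.083], [-1.0, 0.001, 0.004]]
wrist_force: [-0.2, -0.7, -0.5]
opening: 0.301
time_s: 14.78
position: [0.5598, 0.3838, 0.1681]
eef_rot: [[0.006, 0.083, 0.997], [0.002, 0.997, -0.083], [-1.0, 0.002, 0.006]]
wrist_force: [-0.4, 0.6, 0.5]
opening: 0.549
t 14.83 pos [0.562  0.3847 0.1749] phi -4.8 tilt [0.014 0.005] op 0.548 F [0.8 0.5 5.3]
to {'x': np.float64(10.0), 'y': np.float64(-583.7), 'z': np.float64(-106.2), 'ax': np.float64(-1.173), 'ay': np.float64(0.015), 'az': np.float64(0.003)} dist 14.2 turn 9.4
```

View pics/w16.png

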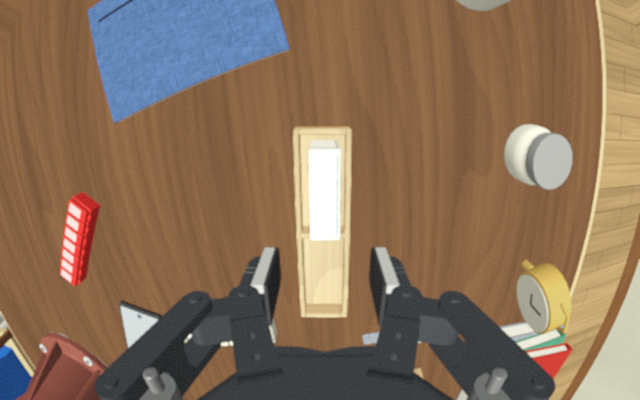

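```bash
python3 -c "
from h import *
to(.408,.2,.15,89.5)"
```

```text
to {'x': np.float64(21.9), 'y': np.float64(-197.1), 'z': np.float64(-138.4), 'ax': np.float64(-1.645), 'ay': np.float64(0.015), 'az': np.float64(0.006)} dist 5.8 turn 13.2
```

```bash
python3 -m creep '[{"x":10,"y":-20,"z":-14,"ax":-1.645,"ay":0.015,"az":0.006},{"x":22,"y":-45,"z":-31,"ax":-1.645,"ay":0.015,"az":0.006},{"x":22,"y":-75,"z":-52,"ax":-1.645,"ay":0.015,"az":0.006},{"x":22,"y":-105,"z":-73,"ax":-1.645,"ay":0.015,"az":0.006},{"x":22,"y":-135,"z":-94,"ax":-1.645,"ay":0.015,"az":0.006},{"x":22,"y":-160,"z":-112,"ax":-1.645,"ay":0.015,"az":0.006},{"x":22,"y":-180,"z":-126,"ax":-1.645,"ay":0.015,"az":0.006},{"x":22,"y":-192,"z":-135,"ax":-1.645,"ay":0.015,"az":0.006},{"x":22,"y":-197,"z":-138,"ax":-1.645,"ay":0.015,"az":0.006},{"x":22,"y":-197,"z":-138,"ax":-1.645,"ay":0.015,"az":0.006}]' 0.3;python3 -c "
from h import *
to(.408,.2,.15,89.5)"
```

```text
time_s: 15.67
position: [0.4079, 0.1992, 0.15]
eef_rot: [[0.002, -0.921, 0.389], [0.0, 0.389, 0.921], [-1.0, -0.001, 0.001]]
wrist_force: [0.3, -0.0, 0.3]
opening: 0.645
to {'x': np.float64(-0.0), 'y': np.float64(0.2), 'z': np.float64(0.8), 'ax': np.float64(-0.39), 'ay': np.float64(0.001), 'az': np.float64(0.002)} dist 0.0 turn 3.1
```

```bash
python3 -m creep '[{"x":0,"y":0,"z":0,"ax":-0.39,"ay":0,"az":0},{"x":0,"y":0,"z":0,"ax":-0.39,"ay":0,"az":0},{"x":0,"y":0,"z":0,"ax":-0.39,"ay":0,"az":0},{"x":0,"y":0,"z":0,"ax":-0.39,"ay":0,"az":0},{"x":0,"y":0,"z":0,"ax":-0.39,"ay":0,"az":0}]';python3 -c "
from h import *
snapw('w17')"
```

```text
time_s: 16.08
position: [0.4078, 0.1992, 0.1499]
eef_rot: [[0.002, -1.0, 0.011], [0.0, 0.011, 1.0], [-1.0, -0.002, 0.0]]
wrist_force: [-0.6, 0.1, 0.2]
opening: 0.643
t 16.13 pos [0.4078 0.1992 0.1499] phi 89.3 tilt [0.002 0.001] op 0.653 F [ 0.6  0.2 -0.3]
```

View pics/w17.png

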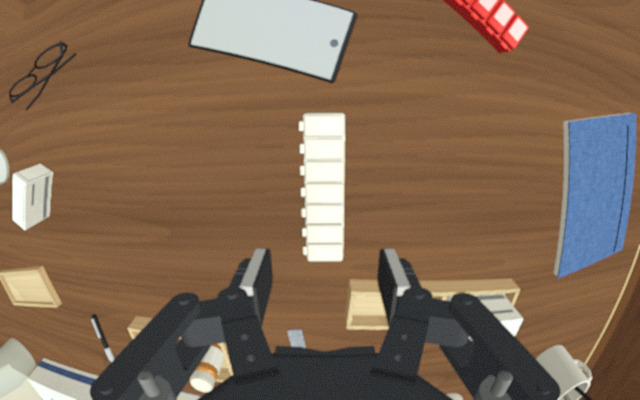

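```bash
python3 -c "
from h import *
p,R=ld('w17')
P=np.array([wray(*q,.03,p,R) for q in((304,114),(345,114),(343,261),(307,261))]);print(P.round(4).tolist(),P.mean(0))
d=P[2]+P[3]-P[0]-P[1];print(np.degrees(np.arctan2(d[1],d[0])),np.hypot(*d)/2)
c=P.mean(0);to(c[0],c[1],.006,89.5)"
```

```text
[[0.3382, 0.1823], [0.3386, 0.2168], [0.478, 0.2161], [0.4776, 0.1809]] [0.40806721 0.19903042]
-0.43248728574561696 0.13938571770323985
to {'x': np.float64(143.9), 'y': np.float64(0.0), 'z': np.float64(-0.2), 'ax': np.float64(-0.004), 'ay': np.float64(0.001), 'az': np.float64(0.002)} dist 3.5 turn 0.0
```

```bash
python3 -m creep '[{"x":38,"y":0,"z":0,"ax":0,"ay":0,"az":0},{"x":76,"y":0,"z":0,"ax":0,"ay":0,"az":0},{"x":110,"y":0,"z":0,"ax":0,"ay":0,"az":0},{"x":132,"y":0,"z":0,"ax":0,"ay":0,"az":0},{"x":141,"y":0,"z":0,"ax":0,"ay":0,"az":0},{"x":141,"y":0,"z":0,"ax":0,"ay":0,"az":0},{"x":141,"y":0,"z":0,"ax":0,"ay":0,"az":0}]'; python3 -m creep '[{"x":0,"y":0,"z":0,"ax":0,"ay":0,"az":0},{"x":0,"y":0,"z":0,"ax":0,"ay":0,"az":0},{"x":0,"y":0,"z":0,"ax":0,"ay":0,"az":0},{"x":0,"y":0,"z":0,"ax":0,"ay":0,"az":0},{"x":0,"y":0,"z":0,"ax":0,"ay":0,"az":0}]' -1 50; python3 -c "
from h import *
st()"
python3 -m creep '[{"x":-30,"y":0,"z":0,"ax":0,"ay":0,"az":0},{"x":-70,"y":0,"z":0,"ax":0,"ay":0,"az":0},{"x":-110,"y":0,"z":0,"ax":0,"ay":0,"az":0},{"x":-130,"y":0,"z":0,"ax":0,"ay":0,"az":0}]'; python3 -c "
from h import *
snapw('w18')
to(.585,-.338,.14,9.8)"
```

```text
time_s: 16.72
position: [0.4084, 0.1993, 0.0098]
eef_rot: [[0.002, -1.0, 0.014], [0.001, 0.014, 1.0], [-1.0, -0.002, 0.001]]
wrist_force: [0.5, 0.2, 0.0]
opening: 0.65
time_s: 17.13
position: [0.4103, 0.1997, 0.0122]
eef_rot: [[0.006, -1.0, 0.015], [0.001, 0.015, 1.0], [-1.0, -0.006, 0.001]]
wrist_force: [-0.7, -0.6, 6.8]
opening: 0.401
t 17.13 pos [0.4103 0.1997 0.0122] phi 89.2 tilt [0.006 0.001] op 0.401 F [-0.7 -0.6  6.8]
time_s: 17.47
position: [0.4115, 0.1999, 0.1485]
eef_rot: [[0.013, -1.0, 0.015], [0.002, 0.015, 1.0], [-1.0, -0.013, 0.003]]
wrist_force: [1.0, -0.2, -0.3]
opening: 0.401
t 17.52 pos [0.413  0.2001 0.151 ] phi 89.1 tilt [0.017 0.003] op 0.403 F [1.2 0.3 2.5]
to {'x': np.float64(12.3), 'y': np.float64(-179.8), 'z': np.float64(-535.5), 'ax': np.float64(1.385), 'ay': np.float64(0.014), 'az': np.float64(0.012)} dist 13.6 turn 11.1
```

View pics/w18.png

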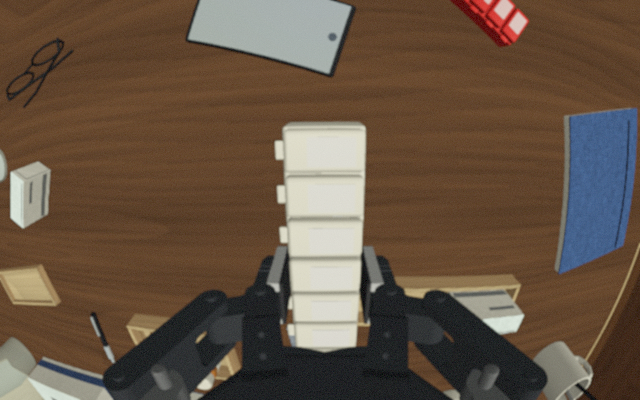

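```bash
python3 -m creep '[{"x":0,"y":-11,"z":-33,"ax":1.385,"ay":0.014,"az":0.012},{"x":0,"y":-24,"z":-71,"ax":1.385,"ay":0.014,"az":0.012},{"x":0,"y":-37,"z":-109,"ax":1.385,"ay":0.014,"az":0.012},{"x":0,"y":-50,"z":-147,"ax":1.385,"ay":0.014,"az":0.012},{"x":0,"y":-63,"z":-185,"ax":1.385,"ay":0.014,"az":0.012},{"x":0,"y":-76,"z":-223,"ax":1.385,"ay":0.014,"az":0.012},{"x":0,"y":-89,"z":-261,"ax":1.385,"ay":0.014,"az":0.012},{"x":0,"y":-102,"z":-299,"ax":1.385,"ay":0.014,"az":0.012},{"x":0,"y":-115,"z":-337,"ax":1.385,"ay":0.014,"az":0.012},{"x":0,"y":-128,"z":-375,"ax":1.385,"ay":0.014,"az":0.012}]'; python3 -c "
from h import *
to(.585,-.338,.14,9.8)"
```

```text
time_s: 18.35
position: [0.536, -0.1791, 0.1529]
eef_rot: [[0.002, -0.295, 0.956], [-0.001, 0.956, 0.295], [-1.0, -0.001, 0.002]]
wrist_force: [0.3, -0.3, -0.2]
opening: 0.408
to {'x': np.float64(13.1), 'y': np.float64(-166.3), 'z': np.float64(-0.0), 'ax': np.float64(0.128), 'ay': np.float64(0.002), 'az': np.float64(0.001)} dist 4.0 turn 1.0
```

```bash
python3 -m creep '[{"x":3,"y":-38,"z":0,"ax":0.128,"ay":0.002,"az":0},{"x":6,"y":-76,"z":0,"ax":0.128,"ay":0.002,"az":0},{"x":9,"y":-114,"z":0,"ax":0.128,"ay":0.002,"az":0},{"x":12,"y":-145,"z":0,"ax":0.128,"ay":0.002,"az":0},{"x":13,"y":-162,"z":0,"ax":0.128,"ay":0.002,"az":0},{"x":13,"y":-166,"z":0,"ax":0.128,"ay":0.002,"az":0},{"x":13,"y":-166,"z":0,"ax":0.128,"ay":0.002,"az":0},{"x":13,"y":-166,"z":0,"ax":0.128,"ay":0.002,"az":0}]'; python3 -c "
from h import *
snapw('w19')"
```

```text
time_s: 19.02
position: [0.585, -0.3372, 0.1406]
eef_rot: [[0.0, -0.17, 0.985], [-0.001, 0.985, 0.17], [-1.0, -0.001, -0.0]]
wrist_force: [0.2, 1.0, -0.6]
opening: 0.399
t 19.07 pos [ 0.5851 -0.3368  0.1407] phi 9.8 tilt [ 0.    -0.001] op 0.407 F [-0.1  0.  -0.9]
```

View pics/w19.png

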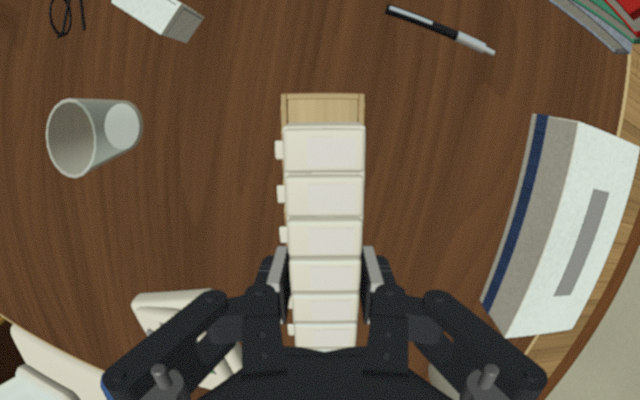

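```bash
python3 -c "
from h import *
p,R=ld('w19')
a=wray(281,96,.014,p,R);b=wray(364,96,.014,p,R);m=(a+b)/2;print(a,b,m,np.hypot(*(b-a)),np.degrees(np.arctan2(*(b-a)[::-1])))
f=np.radians(9.8);print('centre', m-.089*np.array([-np.sin(f),np.cos(f)]))
print('box end',[wray(*q,.159,p,R) for q in((285,125),(365,125))])
to(.585,-.338,.022,9.8)"
```

```text
[ 0.53289786 -0.26055255] [ 0.60326103 -0.24848245] [ 0.56807945 -0.2545175 ] 0.07139092071454001 9.733779450958066
centre [ 0.58322809 -0.3422188 ]
box end [array([ 0.55656811, -0.26977645]), array([ 0.58831764, -0.26427025])]
to {'x': np.float64(118.7), 'y': np.float64(-1.0), 'z': np.float64(-0.3), 'ax': np.float64(0.001), 'ay': np.float64(0.0), 'az': np.float64(0.001)} dist 2.8 turn 0.0
```

```bash
python3 -m creep '[{"x":30,"y":-3,"z":-0.7,"ax":0,"ay":0,"az":0},{"x":60,"y":-3,"z":-0.7,"ax":0,"ay":0,"az":0},{"x":85,"y":-3,"z":-0.7,"ax":0,"ay":0,"az":0},{"x":105,"y":-3,"z":-0.7,"ax":0,"ay":0,"az":0},{"x":117,"y":-3,"z":-0.7,"ax":0,"ay":0,"az":0},{"x":121,"y":-3,"z":-0.7,"ax":0,"ay":0,"az":0},{"x":121,"y":-3,"z":-0.7,"ax":0,"ay":0,"az":0},{"x":121,"y":-3,"z":-0.7,"ax":0,"ay":0,"az":0}]'; python3 -c "
from h import *
snapw('w20')"
```

```text
time_s: 19.73
position: [0.5856, -0.3402, 0.0213]
eef_rot: [[0.002, -0.171, 0.985], [-0.002, 0.985, 0.171], [-1.0, -0.003, 0.001]]
wrist_force: [-0.2, -0.6, -0.8]
opening: 0.406
t 19.78 pos [ 0.5859 -0.3405  0.0217] phi 9.9 tilt [ 0.002 -0.003] op 0.401 F [ 0.2  0.2 -1.2]
```

View pics/w20.png

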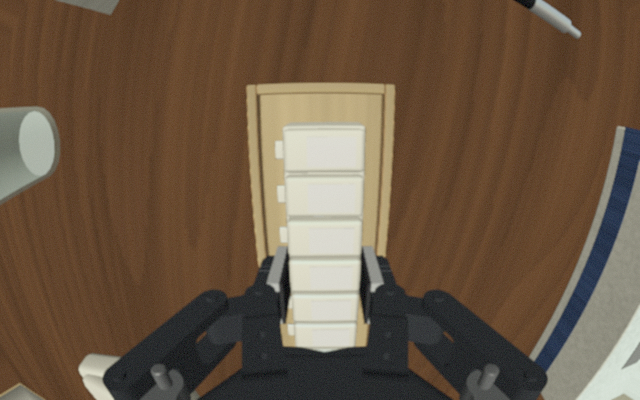

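```bash
python3 -m creep '[{"x":2,"y":0,"z":-1,"ax":0,"ay":0,"az":0},{"x":4,"y":0,"z":-1,"ax":0,"ay":0,"az":0},{"x":4.5,"y":0,"z":-1,"ax":0,"ay":0,"az":0}]'; python3 -m creep '[{"x":0,"y":0,"z":0,"ax":0,"ay":0,"az":0},{"x":0,"y":0,"z":0,"ax":0,"ay":0,"az":0},{"x":0,"y":0,"z":0,"ax":0,"ay":0,"az":0},{"x":-20,"y":0,"z":0,"ax":0,"ay":0,"az":0},{"x":-60,"y":0,"z":0,"ax":0,"ay":0,"az":0},{"x":-100,"y":0,"z":0,"ax":0,"ay":0,"az":0},{"x":-140,"y":0,"z":0,"ax":0,"ay":0,"az":0}]' 0.1; python3 -c "
from h import *
snapw('w21')
to(.4077,-.188,.17,62.4)"
```

```text
time_s: 20.03
position: [0.5852, -0.3411, 0.0179]
eef_rot: [[0.003, -0.171, 0.985], [-0.004, 0.985, 0.171], [-1.0, -0.004, 0.002]]
wrist_force: [0.4, -0.1, -0.8]
opening: 0.403
time_s: 20.62
position: [0.5844, -0.3402, 0.1593]
eef_rot: [[0.003, -0.171, 0.985], [-0.003, 0.985, 0.171], [-1.0, -0.004, 0.002]]
wrist_force: [0.2, 0.1, -0.2]
opening: 0.552
t 20.67 pos [ 0.587  -0.3425  0.1695] phi 9.9 tilt [ 0.011 -0.011] op 0.545 F [ 1.9 -0.4  8.1]
to {'x': np.float64(-4.2), 'y': np.float64(182.9), 'z': np.float64(-150.2), 'ax': np.float64(-0.917), 'ay': np.float64(0.003), 'az': np.float64(0.016)} dist 5.7 turn 7.3
```

View pics/w21.png

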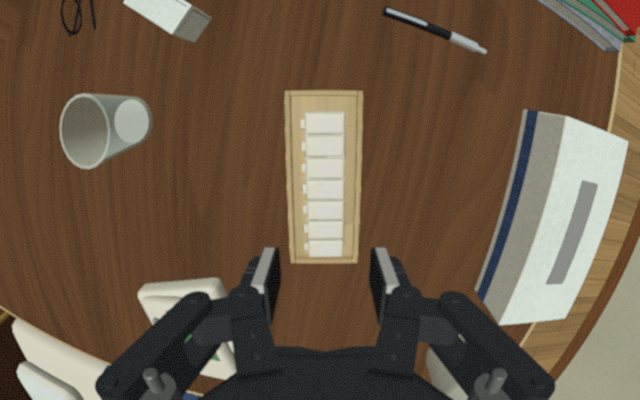

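```bash
python3 -m creep '[{"x":0,"y":25,"z":-20,"ax":-0.917,"ay":0.003,"az":0.016},{"x":0,"y":53,"z":-43,"ax":-0.917,"ay":0.003,"az":0.016},{"x":0,"y":83,"z":-68,"ax":-0.917,"ay":0.003,"az":0.016},{"x":0,"y":113,"z":-93,"ax":-0.917,"ay":0.003,"az":0.016},{"x":0,"y":143,"z":-118,"ax":-0.917,"ay":0.003,"az":0.016},{"x":0,"y":168,"z":-138,"ax":-0.917,"ay":0.003,"az":0.016},{"x":0,"y":183,"z":-150,"ax":-0.917,"ay":0.003,"az":0.016},{"x":0,"y":183,"z":-150,"ax":-0.917,"ay":0.003,"az":0.016},{"x":0,"y":183,"z":-150,"ax":-0.917,"ay":0.003,"az":0.016},{"x":0,"y":183,"z":-150,"ax":-0.917,"ay":0.003,"az":0.016}]' 0.2; python3 -c "
from h import *
snapw('w22')"
```

```text
time_s: 21.5
position: [0.4082, -0.1882, 0.1661]
eef_rot: [[0.001, -0.885, 0.465], [-0.001, 0.465, 0.885], [-1.0, -0.001, -0.0]]
wrist_force: [-0.6, 0.0, -0.5]
opening: 0.597
t 21.55 pos [ 0.4083 -0.1883  0.166 ] phi 62.3 tilt [ 0.    -0.001] op 0.597 F [-0.7  0.2 -0.3]
```

View pics/w22.png

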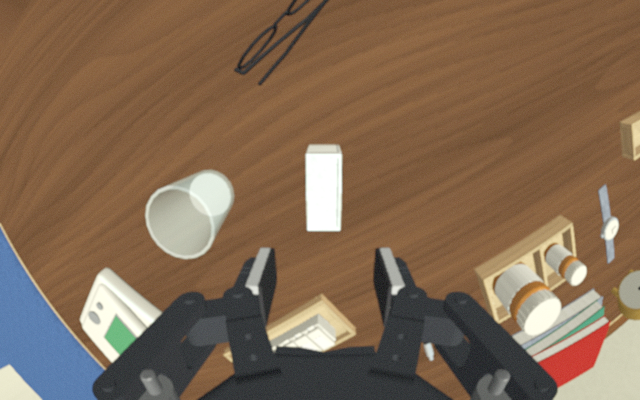

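```bash
python3 -c "
from h import *
p,R=ld('w22')
P=np.array([wray(*q,.052,p,R) for q in((306,153),(342,153),(341.5,231),(307,231))]);print(P.round(4).tolist(),P.mean(0))
d=P[0]+P[1]-P[2]-P[3];print(np.degrees(np.arctan2(d[1],d[0])),np.hypot(*d)/2)
c=P.mean(0);to(c[0],c[1],.022,62.4)"
```

```text
[[0.3682, -0.1856], [0.3823, -0.1588], [0.4461, -0.1914], [0.4315, -0.2193]] [ 0.40700989 -0.18875047]
152.45029746661763 0.07169257172267668
to {'x': np.float64(144.0), 'y': np.float64(1.0), 'z': np.float64(-1.0), 'ax': np.float64(-0.002), 'ay': np.float64(-0.0), 'az': np.float64(0.001)} dist 3.5 turn 0.0
```

```bash
python3 -m creep '[{"x":38,"y":1,"z":-1,"ax":0,"ay":0,"az":0},{"x":76,"y":1,"z":-1,"ax":0,"ay":0,"az":0},{"x":110,"y":1,"z":-1,"ax":0,"ay":0,"az":0},{"x":135,"y":1,"z":-1,"ax":0,"ay":0,"az":0},{"x":144,"y":1,"z":-1,"ax":0,"ay":0,"az":0},{"x":144,"y":1,"z":-1,"ax":0,"ay":0,"az":0},{"x":144,"y":1,"z":-1,"ax":0,"ay":0,"az":0}]'; python3 -m creep '[{"x":0,"y":0,"z":0,"ax":0,"ay":0,"az":0},{"x":0,"y":0,"z":0,"ax":0,"ay":0,"az":0},{"x":0,"y":0,"z":0,"ax":0,"ay":0,"az":0},{"x":0,"y":0,"z":0,"ax":0,"ay":0,"az":0},{"x":0,"y":0,"z":0,"ax":0,"ay":0,"az":0},{"x":0,"y":0,"z":0,"ax":0,"ay":0,"az":0}]' -1 30
python3 -m creep '[{"x":-30,"y":0,"z":0,"ax":0,"ay":0,"az":0},{"x":-70,"y":0,"z":0,"ax":0,"ay":0,"az":0},{"x":-110,"y":0,"z":0,"ax":0,"ay":0,"az":0},{"x":-150,"y":0,"z":0,"ax":0,"ay":0,"az":0}]'; python3 -c "
from h import *
snapw('w23')
to(.5496,.2787,.16,-4.8)"
```

```text
time_s: 22.13
position: [0.4074, -0.1892, 0.0228]
eef_rot: [[0.0, -0.885, 0.466], [-0.001, 0.466, 0.885], [-1.0, -0.001, -0.0]]
wrist_force: [-0.0, 0.0, 1.2]
opening: 0.603
time_s: 22.63
position: [0.4088, -0.1905, 0.0251]
eef_rot: [[0.003, -0.885, 0.466], [-0.003, 0.466, 0.885], [-1.0, -0.005, -0.001]]
wrist_force: [0.2, 0.4, 6.4]
opening: 0.345
time_s: 22.97
position: [0.4083, -0.1899, 0.178]
eef_rot: [[0.005, -0.885, 0.466], [-0.004, 0.466, 0.885], [-1.0, -0.006, -0.002]]
wrist_force: [0.3, -0.8, 0.7]
opening: 0.347
t 23.02 pos [ 0.4107 -0.192   0.1864] phi 62.2 tilt [ 0.012 -0.011] op 0.345 F [ 1.  -1.1  7. ]
to {'x': np.float64(22.9), 'y': np.float64(96.8), 'z': np.float64(481.3), 'ax': np.float64(1.17), 'ay': np.float64(0.006), 'az': np.float64(0.017)} dist 11.8 turn 9.4
```

View pics/w23.png

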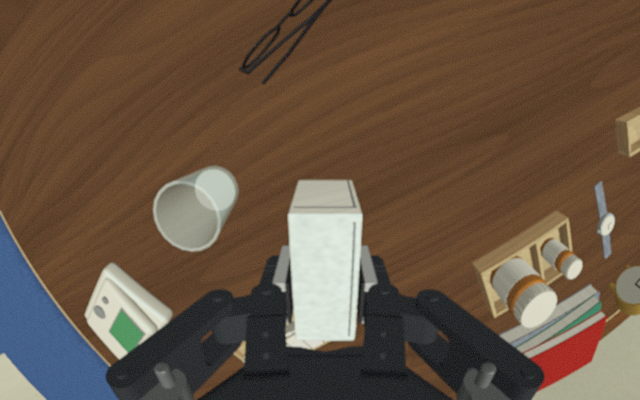

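```bash
python3 -m creep '[{"x":0,"y":7,"z":33,"ax":1.17,"ay":0.006,"az":0.017},{"x":0,"y":15,"z":73,"ax":1.17,"ay":0.006,"az":0.017},{"x":0,"y":23,"z":113,"ax":1.17,"ay":0.006,"az":0.017},{"x":0,"y":31,"z":153,"ax":1.17,"ay":0.006,"az":0.017},{"x":0,"y":39,"z":193,"ax":1.17,"ay":0.006,"az":0.017},{"x":0,"y":47,"z":233,"ax":1.17,"ay":0.006,"az":0.017},{"x":0,"y":55,"z":273,"ax":1.17,"ay":0.006,"az":0.017},{"x":0,"y":63,"z":313,"ax":1.17,"ay":0.006,"az":0.017},{"x":0,"y":71,"z":353,"ax":1.17,"ay":0.006,"az":0.017},{"x":0,"y":79,"z":390,"ax":1.17,"ay":0.006,"az":0.017}]'; python3 -c "
from h import *
to(.5496,.2787,.16,-4.8)"
```

```text
time_s: 23.85
position: [0.5107, 0.1465, 0.1852]
eef_rot: [[0.002, -0.004, 1.0], [-0.0, 1.0, 0.004], [-1.0, -0.0, 0.002]]
wrist_force: [1.3, -1.5, 0.2]
opening: 0.346
to {'x': np.float64(25.3), 'y': np.float64(132.1), 'z': np.float64(39.5), 'ax': np.float64(0.088), 'ay': np.float64(0.002), 'az': np.float64(0.0)} dist 3.4 turn 0.7
```

```bash
python3 -m creep '[{"x":0,"y":35,"z":10,"ax":0.088,"ay":0.002,"az":0},{"x":5,"y":70,"z":21,"ax":0.088,"ay":0.002,"az":0},{"x":15,"y":105,"z":31,"ax":0.088,"ay":0.002,"az":0},{"x":25,"y":125,"z":38,"ax":0.088,"ay":0.002,"az":0},{"x":25,"y":132,"z":39.5,"ax":0.088,"ay":0.002,"az":0},{"x":25,"y":132,"z":39.5,"ax":0.088,"ay":0.002,"az":0},{"x":25,"y":132,"z":39.5,"ax":0.088,"ay":0.002,"az":0}]'; python3 -c "
from h import *
snapw('w24')
to(.5496,.2787,.034,-4.8)"
```

```text
time_s: 24.43
position: [0.5498, 0.2784, 0.1611]
eef_rot: [[0.0, 0.083, 0.997], [-0.0, 0.997, -0.083], [-1.0, -0.0, 0.001]]
wrist_force: [-0.2, -0.8, 0.5]
opening: 0.345
t 24.48 pos [0.5499 0.2779 0.1614] phi -4.8 tilt [ 0.001 -0.   ] op 0.345 F [ 0.1 -0.  -0.7]
to {'x': np.float64(127.4), 'y': np.float64(0.8), 'z': np.float64(-0.5), 'ax': np.float64(-0.0), 'ay': np.float64(0.001), 'az': np.float64(0.0)} dist 3.1 turn 0.0
```

View pics/w24.png

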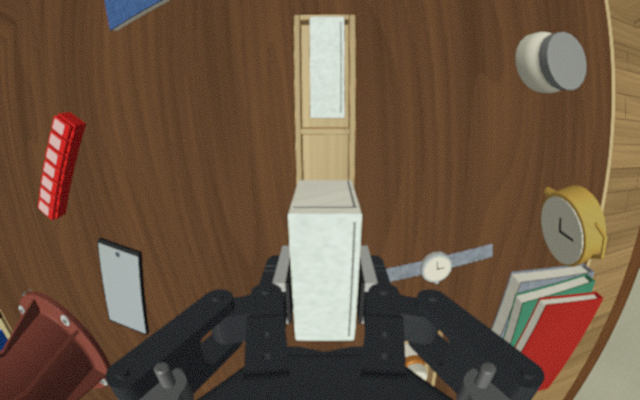

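```bash
python3 -m creep '[{"x":30,"y":0.8,"z":-0.8,"ax":0,"ay":0,"az":0},{"x":60,"y":0.8,"z":-0.8,"ax":0,"ay":0,"az":0},{"x":85,"y":0.8,"z":-0.8,"ax":0,"ay":0,"az":0},{"x":105,"y":0.8,"z":-0.8,"ax":0,"ay":0,"az":0},{"x":120,"y":0.8,"z":-0.8,"ax":0,"ay":0,"az":0},{"x":127,"y":0.8,"z":-0.8,"ax":0,"ay":0,"az":0},{"x":129,"y":0.8,"z":-0.8,"ax":0,"ay":0,"az":0},{"x":129,"y":0.8,"z":-0.8,"ax":0,"ay":0,"az":0},{"x":129,"y":0.8,"z":-0.8,"ax":0,"ay":0,"az":0}]'; python3 -c "
from h import *
snapw('w25')"
```

```text
time_s: 25.23
position: [0.5503, 0.2785, 0.034]
eef_rot: [[0.003, 0.084, 0.996], [0.0, 0.996, -0.084], [-1.0, 0.001, 0.003]]
wrist_force: [-0.6, 0.0, -0.7]
opening: 0.348
t 25.28 pos [0.5504 0.2787 0.0341] phi -4.8 tilt [0.003 0.   ] op 0.345 F [-0.5  0.8 -0.7]
```

View pics/w25.png

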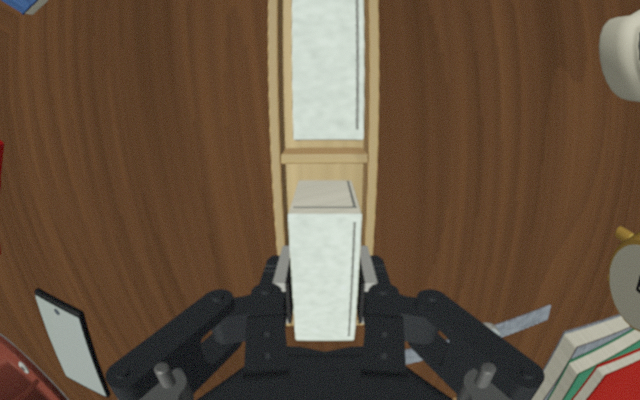

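```bash
python3 -m creep '[{"x":2,"y":0,"z":0,"ax":0,"ay":0,"az":0},{"x":4.5,"y":0,"z":0,"ax":0,"ay":0,"az":0},{"x":4.5,"y":0,"z":0,"ax":0,"ay":0,"az":0}]'; python3 -m creep '[{"x":0,"y":0,"z":0,"ax":0,"ay":0,"az":0},{"x":0,"y":0,"z":0,"ax":0,"ay":0,"az":0},{"x":0,"y":0,"z":0,"ax":0,"ay":0,"az":0},{"x":-20,"y":0,"z":0,"ax":0,"ay":0,"az":0},{"x":-60,"y":0,"z":0,"ax":0,"ay":0,"az":0},{"x":-100,"y":0,"z":0,"ax":0,"ay":0,"az":0},{"x":-140,"y":-20,"z":0,"ax":0,"ay":0,"az":0},{"x":-150,"y":-60,"z":0,"ax":0,"ay":0,"az":0},{"x":-150,"y":-60,"z":0,"ax":0,"ay":0,"az":0}]' 0.1; python3 - <<'E'
from h import *
import cv2
snapw('w26')
for n in('scene','side'):
    cv2.imwrite(f'pics/{n}1.png',bot.snapshot(n)[:,:,::-1])
E
```

```text
time_s: 25.53
position: [0.5506, 0.2787, 0.0297]
eef_rot: [[0.004, 0.084, 0.996], [0.0, 0.996, -0.084], [-1.0, 0.001, 0.003]]
wrist_force: [0.2, -1.4, -0.8]
opening: 0.344
time_s: 26.28
position: [0.5471, 0.2154, 0.1848]
eef_rot: [[0.01, 0.086, 0.996], [-0.0, 0.996, -0.086], [-1.0, 0.001, 0.01]]
wrist_force: [0.8, -1.1, -0.0]
opening: 0.543
t 26.33 pos [0.5464 0.2168 0.1825] phi -5.0 tilt [0.008 0.001] op 0.552 F [ 0.3  0.9 -0.5]
```

View pics/w26.png

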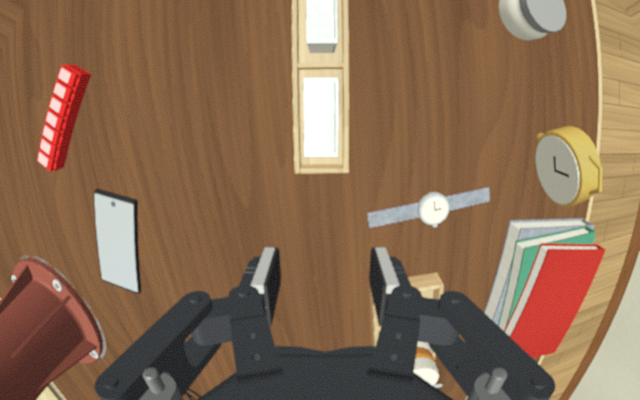

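View pics/scene1.png

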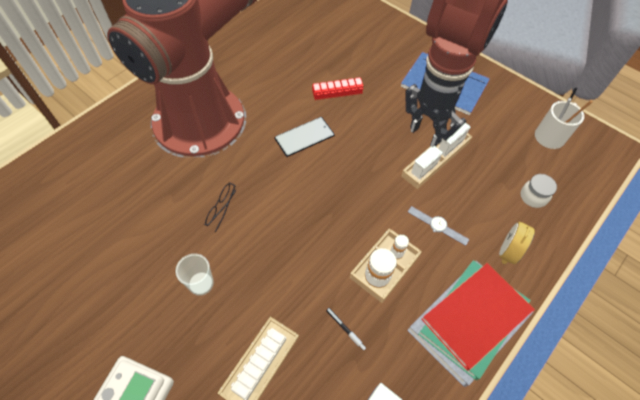

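View pics/side1.png

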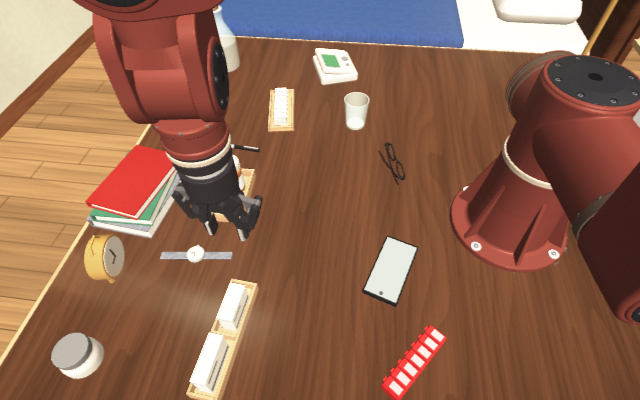

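```bash
python3 - <<'E'
from h import *
def c(n,pts,z):
    p,R=ld(n); return np.mean([wray(*q,z,p,R) for q in pts],0).round(4)
f=np.radians
def rel(o,b,yaw):
    r=f(yaw); return (np.array([[np.cos(r),np.sin(r)],[-np.sin(r),np.cos(r)]])@(o-b)).round(4)
p=c('w11',((277,81),(372,81)),.028); r=f(1.6); cad=p-.0725*np.array([-np.sin(r),np.cos(r)])
print('caddy',cad,'large',rel(c('w11',((326,204),),.092),cad,1.6),'small',rel(c('w11',((326,111),),.070),cad,1.6))
t=c('w21',((286,91),(363,91),(357,264),(290,264)),.014);print('tray',t,'pill',rel(c('w21',((306,112),(344,112),(342,257),(308,257)),.034),t,9.8))
e=c('w26',((295,173),(348,173)),.025); r=f(-4.8); k=e+.1075*np.array([-np.sin(r),np.cos(r)])
print('rack',k,'short',rel(c('w26',((304,77),(340,77),(338,158),(305,158)),.056),k,-4.8))
e=c('w16',((295,128),(351,128)),.025);k=e-.1075*np.array([-np.sin(r),np.cos(r)])
print('rack',k,'tall',rel(c('w16',((309,149),(340,149),(339,240),(310,240)),.064),k,-4.8))
E
```

```text
caddy [ 0.64052432 -0.00107173] large [ 0.0009 -0.0262] small [0.001 0.045]
tray [ 0.5835 -0.3412] pill [0.001  0.0006]
rack [0.55459537 0.33012298] short [ 0.0005 -0.0502]
rack [0.55410463 0.33127702] tall [0.0012 0.0535]
```

All placements measure well inside their limits, and the gripper is clear of everything, so I'm handing in.

```bash
python3 -c "
from workcell import bot
print(bot.finish_job())"
```

```text
the job is handed in; nothing more can be done
None
```

All five medicines are in their trays and the job was handed in at about 26 s of the 115 s allowed. `finish_job()` gave no verdict.

- **Bottles:** both stand upright in the caddy compartments of their size.
- **Cartons:** the tall one stands in the rack's +y bay, the short one in the −y bay.
- **Pill box:** the white one lies lids up in the long tray. I left the red look-alike alone.

Last checks, from the wrist pictures, as offset from each compartment's middle:

| Item | x (mm) | y (mm) |
|---|---|---|
| Large bottle | 0.9 | 1.3 |
| Small bottle | 1.0 | 2.5 |
| Tall carton | 1.2 | 1.0 |
| Short carton | 0.5 | 2.3 |
| Pill box | 1.0 | 0.6 |

All of these are well inside the limits of 12 to 27 mm. Items were released about 1 to 3 mm above the tray floors. Heights, tilt and speeds afterwards were only judged by eye, in the pictures.

The final scene and side pictures show everything upright and the gripper about 0.18 m up, touching nothing. In both, the glass stands where it started.

No check failed. The scene and side cameras disagreed by up to about 12 mm on round objects, so I relied on the wrist camera for the grasps and placings.

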